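Scan a recessed barcode label square-on with a sprung wand

TASK

Take the reader wand out of its holder and scan the barcode label in the sloping cassette feeder (the other feeder has no label): press the wand's sprung nose squarely on the middle of the label until it is about half-way in, feeling for the label as its depth in the window is unknown, and hold still for a good second. Then put the wand back upright in its holder, fully home, and let go. Press only lightly and leave the other things on the worktop where they are.

Things in the scene. Friction and masses are not known exactly. Their poses are not given: they have to be found in the camera images.
- wand_mid (a point): The middle of the reader wand: a straight white handle, 40 x 36 mm (its x by y), 150 mm long, with a round black nose below; 176 mm in all, 0.12 to 0.24 kg. Its z runs along the wand, away from the nose. From here the nose's end is 88 mm along -z, the handle's lower end (shoulder) 62 mm along -z, its top 88 mm and the middle of the grip ribs 60 mm along +z. Starts upright in the holder.
- nose_tip (a point): The middle of the flat end of the wand's sprung nose, which is round, 22 mm across, and sticks 26 mm out of the handle's shoulder when out; z along the wand, away from the nose's end. It moves with the nose.
- wand_nose (a joint): How far the nose is pushed into the handle, in m: 0 is out, 0.012 is the stop. The spring takes 1 N to start and 0.8 N more for each mm (3.4 N at 3 mm, 5.8 N at 6 mm, 8.2 N at 9 mm). It springs back.
- holder: The wand's fixed holder: a grey square socket on a black foot. Origin on the worktop under its middle, z up. Socket 58 x 54 mm outside, 46 x 42 mm inside (x by y; 3 mm free round the handle), rim 75 mm high. A ledge inside, 34 mm up, carries the handle's shoulder; the nose hangs free in an opening below it. The wand's x stands along the holder's x.
- feeder_window (a point): Middle of the 70 x 82 mm (x by y) window of the labelled feeder, in the plane of its frame's front, 85 mm above the worktop. z points out of the sloping face, 25 degrees from vertical, towards the robot's side; x runs up the slope, y level. In it lies a flat white cassette, parallel to the frame, at an unreported depth, different each time: 4 to 20 mm behind the frame's front.
- feeder: The labelled feeder, fixed, white and grey, foot plate 115 x 124 mm; origin on the worktop, straight below the window's middle. Its cassette does not yield to light pressing; the striped label, 40 x 60 mm, is in the middle of it and of the window. A second feeder of the same make on the other side of the holder has a bare cassette without a label and is not needed.
- tape_roll: A roll of tape lying on the worktop, 83 mm across, 18 mm high; a bystander. Origin under its middle.
- tube_50_c: A capped tube lying on the worktop, 114 mm long, 33 mm thick; a bystander. Origin under its middle.
- petri_2: A closed petri dish, 90 mm across, 12 mm high; a bystander. Origin under its middle.
- timer: A small white timer with three buttons, 66 x 66 x 20 mm; a bystander. Origin under its middle.
Mind the look-alikes: they are no part of the job. There is more than one size of the part that bears wand_mid; the job needs the middle-sized.

How it is judged:
By the outcome, as a careful person would: the job done as asked, in the order asked, and still so for the second after the job is handed in, with the robot touching nothing.
It also fails if it takes over 58 s, if anything falls off the work surface, if the arm or the gripper's body presses on something with over 40 N, if the wrist force passes 120 N, or if a joint passes its speed limit or range.

ROBOT

A 6-joint arm with a two-finger parallel gripper is mounted at the origin on a cart in front of the work surface, level with it; the furniture and walls round the work are solid. World frame = base frame: x ahead of the robot, y to its left, z up, the work surface at z = 0. Lengths are in m, angles in rad, forces in N, time in s.
With the tool pointing down it reaches from about 0.3 to 0.875 m from the base axis. Payload 6.4 kg.
Tool frame: the origin (TCP) lies at the very end of the fingers, on their centre line; the grasp point (between the pads) lies 19 mm behind it; z points along the fingers, y is the direction in which the jaws open and shut (so a half turn about z gives the same grasp; the last joint's range is limited). The gripper opens to 85 mm and grips with 20 to 120 N. Pads are 22 mm wide; open, the fingers measure 114 mm over their backs; the gripper's body (76 mm by 85 mm) begins 54 mm behind the grasp point. The pads swing forward as they close: fully open they stand 13 mm farther back than shut.
Start: joints at [-1.549, 0.181, 1.607, -0, 1.354, -0.206], TCP at [0.13, -0.56, 0.231] pointing down, gripper open.
Joint ranges: [-2.99, 2.99], [-0.89, 2.07], [0.3, 2.58], [-1.14, 4.28], [0, 2.63], [-3.12, 3.12]. Speed limits (rad/s): [2.57, 2.57, 3.01, 3.14, 3.14, 3.14].

INTERFACE

Orientations are given as a unit quaternion [w, x, y, z].
In Python, from bench import telemetry, imaging, ctrl gives the robot as it stands.
- The arm moves only by the shell command python3 -m pendant 'ROWS' [OPENING]. ROWS is JSON, a list that holds one entry, the list of rows, each a list of 6 numbers: the shift along the tool's x, y, z in units of 200 mm (1.0 is 200 mm), then the turn, a rotation vector about the tool's x, y, z in units of pi rad (1.0 is pi rad). In form: [[[tx, ty, tz, rx, ry, rz], ...]]. A call has 1 to 12 rows; each row shifts and turns the pose as measured when the row begins, along the tool's axes as they then stand; what a row does not reach is not made up. A row lasts 1/8 s, in which the tool goes at most 62.5 mm and 10.7 degrees, less where a joint would pass 70% of its speed; a pose out of reach is approached as far as the arm can. A call with a number of a shift or a turn outside -1 to 1 is refused whole. A call with a gripper value outside its range is refused whole. OPENING is the closure, from 0 (fully open) to 1 (shut), set as the call begins (- or left out, the last holds). The fingers move at their own pace and stop on an object; the grip force is fixed at half the most. Time passes only in rows, so rows that do not move let the fingers close. It gives the time, the measured TCP pose, the force and the opening at its end, in the units of the state.
- telemetry.get_obs(): the state, without advancing time (a new reading comes with each control period).
- imaging.camera(name): name is "scene" or "top"; returns a dict with "pixels" (384x512x3 uint8, blue, green, red), "vfov" (degrees; the focal length in pixels is half the picture's height over the tangent of half this angle, whatever the lens; pixels are square), "cx", "cy" (the principal point, pixels), "R" (3x3) and "t" (3): a world point X has camera coordinates R X + t. Camera axes: x right, y down, z forward; pixel columns grow to the right and rows downward; lengths in m; the calibration is good to about 2 mm. A picture is of the moment at which its call begins. There is no depth.
- ctrl.hand_in(): hands the job in, once; it reports no verdict.
The state is a dict: "time_s": time; "q": joint angles; "dq": joint speeds; "joint_efforts": joint torques, N m; "eef_pos": TCP position; "eef_rot": TCP orientation; "wrist_force": force on the tool from outside, world axes, zero at the start; "torque": the same for the moment, N m; "opening": opening from 0.0 (shut) to 1.0 (fully open).
Only numpy, scipy, OpenCV 4.12 (cv2) and the standard library are available. Lean on these libraries where they do the work, as an engineer would, in place of code of your own. Each camera call takes 0.05 s, during which the arm holds its last target.

## Working session

There is one attempt and no reset: what is moved stays moved. The work goes in short steps, Python scripts to look and compute and a shell command to move; the robot and the scene stay as the last step left them, time stands still between calls to the robot, and variables do not carry over. Pictures are saved under pics/ and viewed, and the job is handed in when it is done.

```bash
ls; mkdir -p pics; python3 - <<'E'
from bench import telemetry, imaging
import cv2
print(telemetry.get_obs())
for n in ["scene","top"]:
    c=imaging.camera(n); cv2.imwrite(f"pics/{n}0.png",c["pixels"]); print(n,c["vfov"],c["cx"],c["cy"],c["R"],c["t"])
E
```

```text
pics
{'time_s': 0.0, 'q': array([-1.54927726e+00,  1.81536669e-01,  1.60804733e+00, -1.69269596e-05,
        1.35382553e+00, -2.06299987e-01]), 'dq': array([-1.09717639e-04,  6.72808033e-04, -5.35092309e-05, -1.18691665e-03,
       -1.05098148e-03, -1.44222511e-03]), 'joint_efforts': array([ 9.11456609e-04, -4.44866538e+01, -3.51336086e+01, -3.64015168e-04,
        9.00948158e-03, -1.41830074e-05]), 'eef_pos': array([ 0.12986478, -0.55954647,  0.23036763]), 'eef_rot': array([-9.05325651e-04,  9.93518704e-01,  1.13665120e-01,  7.55834822e-05]), 'wrist_force': array([ 0.24757723, -0.2083208 , -0.25321496]), 'torque': array([ 0.0251021 ,  0.04723909, -0.00960816]), 'opening': 1.0001998932425307}
scene 49.302972411850355 251.9723080705625 190.84408890642524 [[-0.83137431 -0.55553098  0.0142155 ]
 [-0.33761672  0.48460781 -0.80695119]
 [ 0.44139744 -0.67567788 -0.59044703]] [0.36914194 0.28295347 0.95893659]
top 52.316810994211664 253.19557924616038 189.322476749105 [[-0.02601303 -0.99934678 -0.02508647]
 [-0.98540859  0.02985661 -0.1675664 ]
 [ 0.16820594  0.02036152 -0.98554156]] [-0.04181514  0.47571088  1.40273167]
```

View pics/scene0.png

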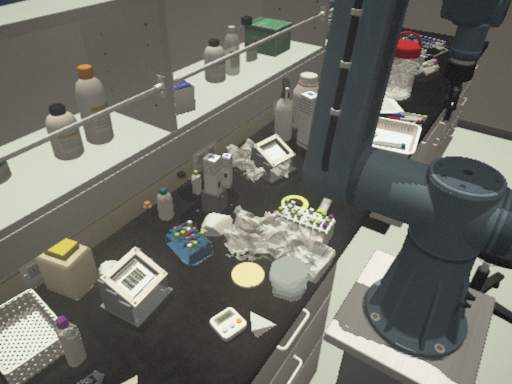

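View pics/top0.png

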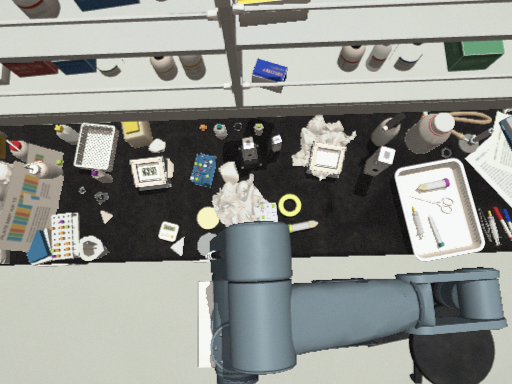

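The labelled feeder is at top (151,172) and scene (135,285). Wand-like posts stand at top (249,150), (277,143) and (385,157). I'll enlarge these.

```bash
python3 - <<'E'
import cv2,numpy as np
s=cv2.imread("pics/scene0.png");t=cv2.imread("pics/top0.png")
def cr(im,x0,y0,x1,y1,n,f): cv2.imwrite(n,cv2.resize(im[y0:y1,x0:x1],None,fx=f,fy=f,interpolation=cv2.INTER_CUBIC))
cr(s,80,120,330,320,"pics/s_a.png",3.2) 
cr(s,170,130,270,220,"pics/s_b.png",6)
cr(t,120,120,220,200,"pics/t_a.png",7)
cr(t,220,115,420,215,"pics/t_b.png",4)
cr(s,260,60,360,160,"pics/s_c.png",6)
E
```

```text
(no output)
```

View pics/s_b.png

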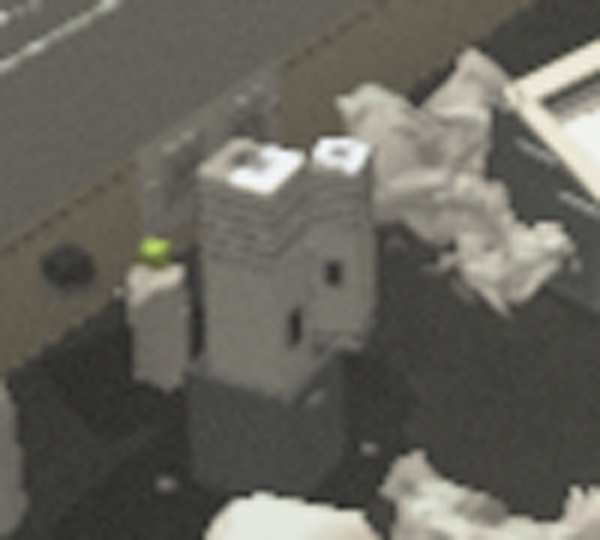

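View pics/t_b.png

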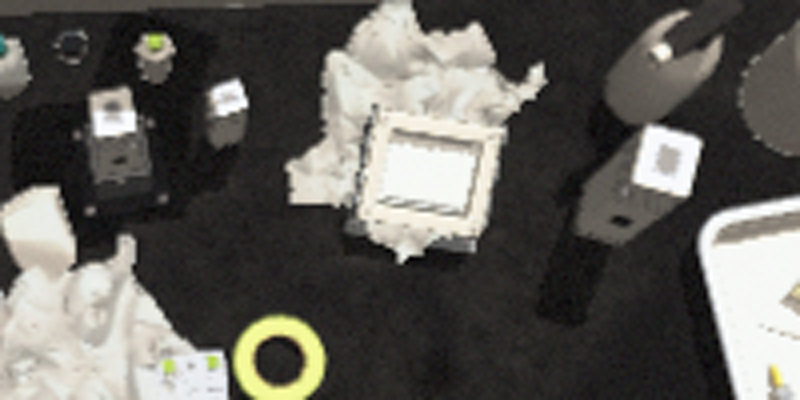

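View pics/s_c.png

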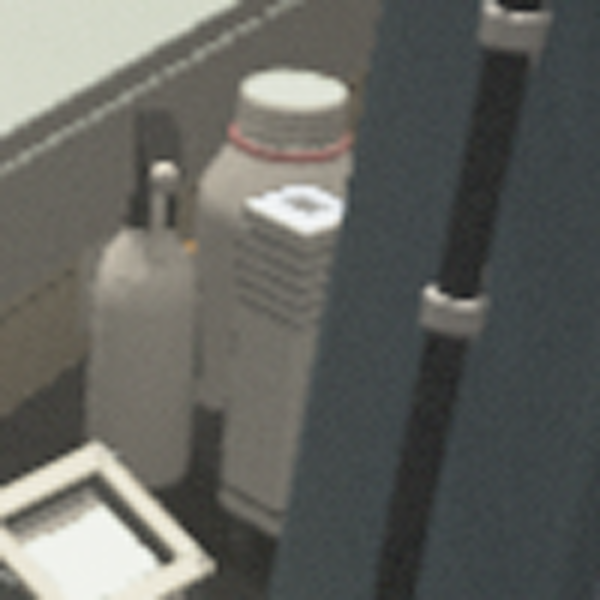

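View pics/t_a.png

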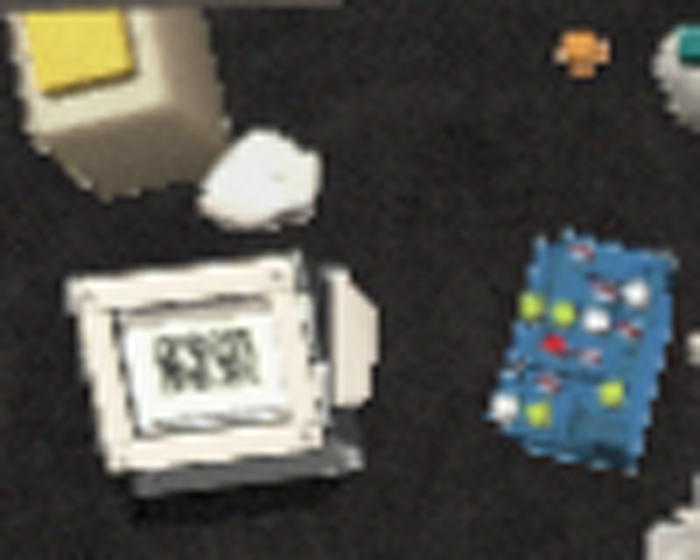

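View pics/s_a.png

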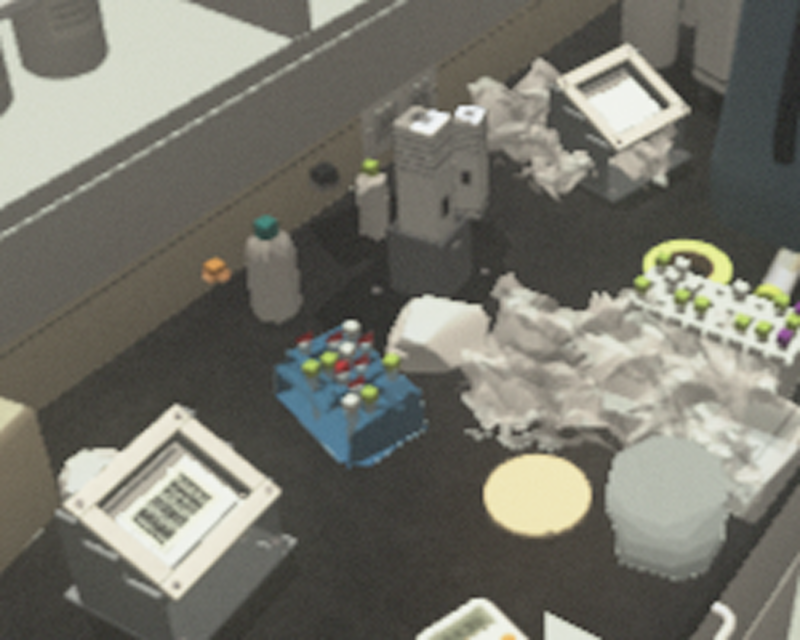

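```bash
python3 - <<'E'
import cv2,numpy as np
s=cv2.imread("pics/scene0.png");t=cv2.imread("pics/top0.png")
def cr(im,x0,y0,x1,y1,n,f):
    a=cv2.resize(im[y0:y1,x0:x1],None,fx=f,fy=f,interpolation=cv2.INTER_CUBIC)
    a=np.clip(a*1.5,0,255).astype(np.uint8)
    for x in range(x0,x1,5): cv2.line(a,((x-x0)*f,0),((x-x0)*f,6 if x%10 else 14),(0,255,255),1)
    for y in range(y0,y1,5): cv2.line(a,(0,(y-y0)*f),(6 if y%10 else 14,(y-y0)*f),(0,255,255),1)
    cv2.imwrite(n,a)
cr(t,230,128,290,178,"pics/tw.png",12)
cr(s,195,145,240,220,"pics/sw.png",8)
cr(t,125,145,185,195,"pics/tf.png",12)
cr(s,95,240,175,320,"pics/sf.png",7)
E
```

```text
(no output)
```

View pics/tw.png

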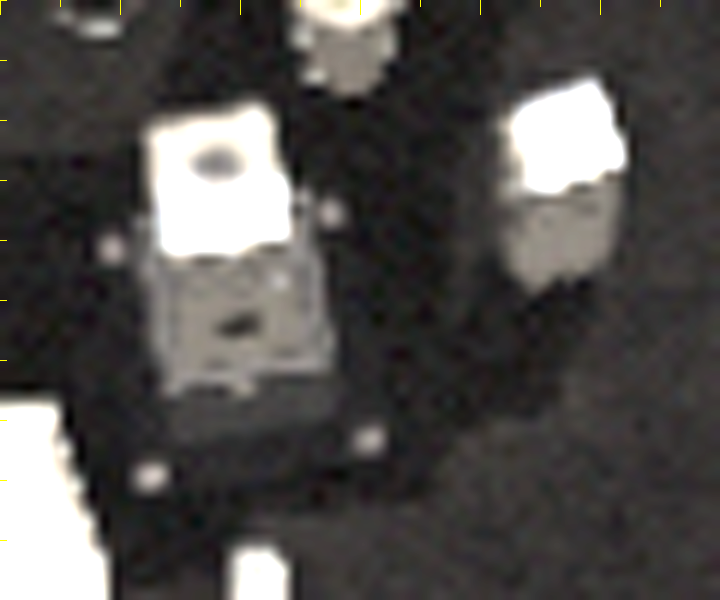

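View pics/sw.png

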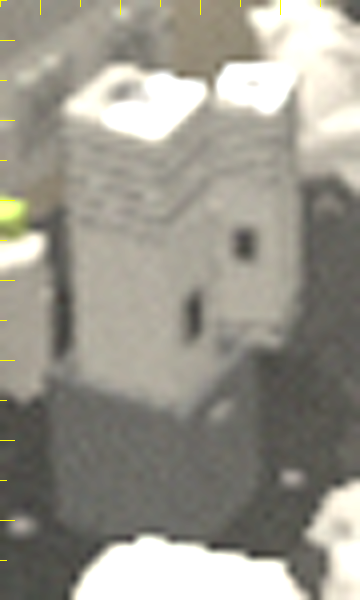

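View pics/tf.png

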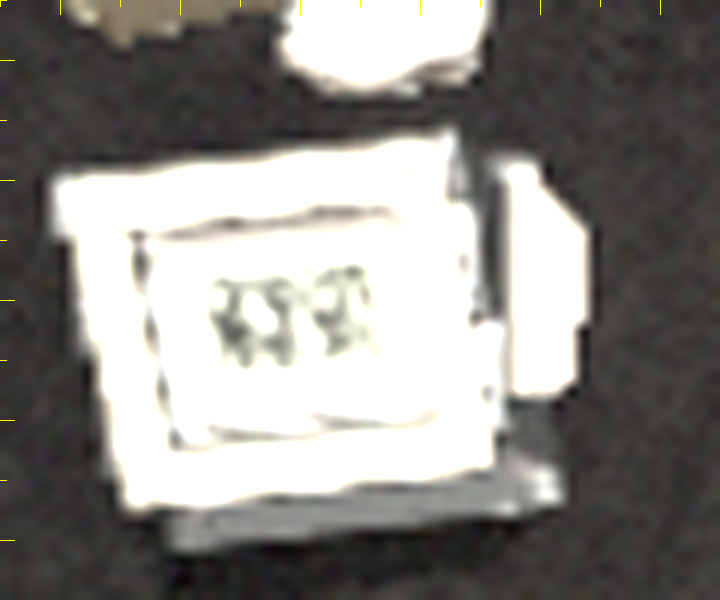

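View pics/sf.png

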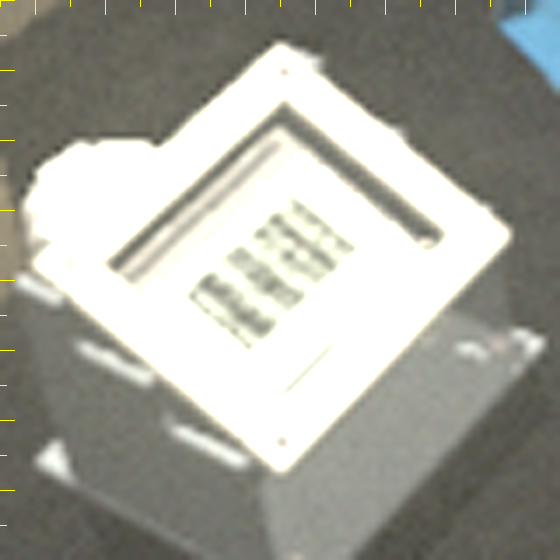

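```bash
cat > h.py <<'E'
import numpy as np
from scipy.optimize import least_squares
C={'scene':(49.302972411850355,251.9723080705625,190.84408890642524,np.array([[-0.83137431,-0.55553098,0.0142155],[-0.33761672,0.48460781,-0.80695119],[0.44139744,-0.67567788,-0.59044703]]),np.array([0.36914194,0.28295347,0.95893659])),
'top':(52.316810994211664,253.19557924616038,189.322476749105,np.array([[-0.02601303,-0.99934678,-0.02508647],[-0.98540859,0.02985661,-0.1675664],[0.16820594,0.02036152,-0.98554156]]),np.array([-0.04181514,0.47571088,1.40273167]))}
def proj(n,X):
    v,cx,cy,R,t=C[n]; f=192/np.tan(np.radians(v/2)); p=np.atleast_2d(X)@R.T+t
    return p[:,:2]/p[:,2:]*f+[cx,cy]
def uncrop(p,x0,y0,f): return (np.array(p,float)+.5)/f-.5+[x0,y0]
def ray(n,px,z):
    v,cx,cy,R,t=C[n]; f=192/np.tan(np.radians(v/2))
    d=R.T@np.array([(px[0]-cx)/f,(px[1]-cy)/f,1]); c=-R.T@t
    return c+d*(z-c[2])/d[2]
def feedR(s):
    c,k=np.cos(np.radians(25)),np.sin(np.radians(25))
    return np.array([[c*np.cos(s),-np.sin(s),-k*np.cos(s)],[c*np.sin(s),np.cos(s),-k*np.sin(s)],[k,0,c]])
E
python3 - <<'E'
from h import *
tw=uncrop([(148,128),(270,105),(290,240),(160,252)],230,128,12)
sw=uncrop([(68,108),(125,68),(208,90),(150,138)],195,145,8)
# order by world: TL top-view = +x,+y ; TR=+x,-y; BR=-x,-y; BL=-x,+y
for p in tw: print('top',ray('top',p,.184).round(4))
for p in sw: print('scene',ray('scene',p,.184).round(4))
b=uncrop([(112,250),(330,213),(370,440),(150,475)],230,128,12)
for p in b: print('bolt',ray('top',p,.008).round(4))
tf=uncrop([(55,185),(455,135),(495,465),(130,505)],125,145,12)
twn=uncrop([(140,235),(395,210),(178,447)],125,145,12)
sf=uncrop([(282,45),(35,262),(280,472),(512,235)],95,240,7)
swn=uncrop([(285,105),(110,268),(440,240)],95,240,7)
def model(p):
    o=np.array([p[0],p[1],.085]);R=feedR(p[2]);a,bb=p[3],p[4]
    g=lambda l:np.array([o+R@[x,y,0] for x,y in l])
    F={'UL':(a,bb),'UR':(a,-bb),'LR':(-a,-bb),'LL':(-a,bb)}
    W={'UL':(.035,.041),'UR':(.035,-.041),'LR':(-.035,-.041),'LL':(-.035,.041)}
    return F,W,g
def res(p):
    F,W,g=model(p)
    r=[]
    r+=list(proj('top',g([F[k] for k in('UL','UR','LR','LL')]))-tf)
    r+=list(proj('top',g([W[k] for k in('UL','UR','LL')]))-twn)
    r+=list(proj('scene',g([F[k] for k in('UL','LL','LR','UR')]))-sf) if A else list(proj('scene',g([F[k] for k in('UR','UL','LL','LR')]))-sf)
    r+=list(proj('scene',g([W[k] for k in(('UL','LL','UR') if A else ('UR','UL','LR'))]))-swn)
    return np.array(r).ravel()
for A in (0,1):
    s=least_squares(res,[.6,.3,0.1,.05,.06],loss='soft_l1'); print(A,s.x,s.cost); print(res(s.x).reshape(-1,2).round(1).tolist())
E
```

```text
top [ 0.6267 -0.0243  0.184 ]
top [ 0.6323 -0.059   0.184 ]
top [ 0.5927 -0.0636  0.184 ]
top [ 0.5904 -0.027   0.184 ]
scene [ 0.6258 -0.0265  0.184 ]
scene [ 0.6263 -0.0585  0.184 ]
scene [ 0.5938 -0.0634  0.184 ]
scene [ 0.5911 -0.0275  0.184 ]
bolt [ 0.641  -0.0036  0.008 ]
bolt [ 0.6509 -0.0738  0.008 ]
bolt [ 0.576  -0.0844  0.008 ]
bolt [ 0.5668 -0.0143  0.008 ]
0 [0.54288199 0.32294607 0.08202418 0.05005594 0.05593358] 4.4831341476635584
[[1.1, -0.1], [-1.4, 0.7], [-0.0, 0.0], [0.0, 0.1], [-1.1, -0.6], [0.2, -1.0], [-0.7, 0.5], [0.1, -0.0], [-0.3, 0.6], [0.1, 0.4], [0.2, -0.1], [0.2, -0.6], [-0.7, -0.4], [1.3, -0.7]]
1 [ 0.54170233  0.32433476 -1.61338623  0.05263159  0.04918651] 211.87311159879295
[[30.9, -2.5], [-4.0, 28.6], [-30.0, 3.0], [2.2, -26.5], [19.8, -4.0], [-2.8, 20.5], [1.7, -19.9], [0.1, 1.2], [5.3, 8.6], [0.0, 0.1], [-2.7, -7.2], [-2.9, 0.4], [2.1, 2.8], [0.0, -2.9]]
```

```bash
python3 - <<'E'
from h import *
def tri(pt,ps):
    s=least_squares(lambda X:np.r_[(proj('top',X)-pt).ravel(),(proj('scene',X)-ps).ravel()],[.6,-.1,.1]); return s.x.round(4),round(s.cost,2)
T=uncrop([(510,125),(598,82),(622,160),(530,190)],230,128,12)
S=uncrop([(228,65),(298,65),(270,110),(218,95)],195,145,8)
print('small top centre',tri(T.mean(0),S.mean(0)))
for i in range(4):
  print([tri(T[i],S[j]) for j in (0,1)])
print('green cap bottle',tri(uncrop((345,5),230,128,12),uncrop((155,252),170,130,6)))
# wand check
print(tri(uncrop([(148,128),(270,105),(290,240),(160,252)],230,128,12).mean(0),uncrop([(68,108),(125,68),(208,90),(150,138)],195,145,8).mean(0)))
print('big box',tri(np.array([387,155.]),uncrop((300,210),260,60,6)))
import scipy
E
```

```text
small top centre (array([ 0.6355, -0.1442,  0.1317]), np.float64(0.0))
[(array([ 0.635 , -0.1278,  0.1482]), np.float64(0.0)), (array([ 0.6202, -0.1344,  0.1531]), np.float64(15.38))]
[(array([ 0.6545, -0.1543,  0.1282]), np.float64(0.07)), (array([ 0.6393, -0.1608,  0.1334]), np.float64(13.25))]
[(array([ 0.6424, -0.1542,  0.1295]), np.float64(14.61)), (array([ 0.6273, -0.1607,  0.1347]), np.float64(0.01))]
[(array([ 0.6252, -0.1277,  0.1493]), np.float64(8.61)), (array([ 0.6105, -0.1343,  0.1542]), np.float64(0.89))]
green cap bottle (array([ 0.7001, -0.078 ,  0.0822]), np.float64(1.82))
(array([ 0.6098, -0.0439,  0.1839]), np.float64(0.04))
big box (array([ 0.5435, -0.4932,  0.2255]), np.float64(0.3))
```

```bash
cat > tgt.py <<'E'
import sys,numpy as np
from bench import telemetry
from scipy.spatial.transform import Rotation as Ro
np.set_printoptions(suppress=True,precision=4)
def obs():
    o=telemetry.get_obs(); q=o['eef_rot']; R=Ro.from_quat([q[1],q[2],q[3],q[0]])
    return o,np.array(o['eef_pos']),R
def down(yaw): # tool x at yaw, z down
    c,s=np.cos(yaw),np.sin(yaw); return Ro.from_matrix(np.array([[c,s,0],[s,-c,0],[0,0,-1.]]))
def delta(p,R):
    o,P,R0=obs(); t=R0.inv().apply(np.array(p)-P)/.2; r=(R0.inv()*R).as_rotvec()/np.pi
    print('t',o['time_s'],'pos',P,'q',o['q'].round(3),'F',o['wrist_force'].round(2),'op',round(o['opening'],3)); print('shift units',t,'turn units',r)
E
python3 -m pendant '[[[0,0,-0.28,0,0,-0.058],[0,0,-0.28,0,0,-0.058],[0,0,-0.25,0,0,-0.058],[0,0,0,0,0,-0.058],[0,0,0,0,0,-0.058],[0,0,0,0,0,-0.058],[0,0,0,0,0,-0.058],[0,0,0,0,0,-0.058]]]'
python3 -c "
from tgt import *
delta([.6095,-.0438,.30],down(.142+np.pi/2))"
```

```text
time_s: 1.1
eef_pos: [0.1298, -0.5582, 0.3934]
eef_rot: [-0.003, 0.65, 0.76, 0.004]
wrist_force: [-0.4, 0.2, 0.2]
opening: 1.005
t 1.1 pos [ 0.1298 -0.5582  0.3934] q [-1.549  0.1    1.377  0.     1.674 -1.706] F [-0.4   0.23  0.22] op 1.005
shift units [2.1628 2.7687 0.4922] turn units [ 0.0004 -0.0032  0.0045]
```

```bash
python3 -m pendant '[[[0.18,0.23,0,0,0,0],[0.18,0.23,0,0,0,0],[0.18,0.23,0,0,0,0],[0.18,0.23,0,0,0,0],[0.18,0.23,0,0,0,0],[0.18,0.23,0,0,0,0],[0.18,0.23,0,0,0,0],[0.18,0.23,0,0,0,0],[0.18,0.23,0,0,0,0],[0.18,0.23,0,0,0,0],[0.18,0.23,0,0,0,0],[0.18,0.23,0,0,0,0]]]'
python3 -c "
from tgt import *
delta([.6095,-.0438,.25],down(.142+np.pi/2))"
```

```text
time_s: 2.6
eef_pos: [0.6183, -0.0306, 0.3943]
eef_rot: [-0.006, 0.652, 0.758, 0.005]
wrist_force: [0.4, -0.5, 1.1]
opening: 1.0
t 2.6 pos [ 0.6183 -0.0306  0.3943] q [-0.249  0.203  1.26   0.015  1.686 -0.397] F [ 0.4  -0.49  1.07] op 1.0
shift units [-0.0707 -0.053   0.7206] turn units [-0.0002 -0.0052  0.0027]
```

```bash
python3 -m pendant '[[[-0.07,-0.053,0.24,0,-0.005,0.003],[0,0,0.24,0,0,0],[0,0,0.24,0,0,0],[0,0,0,0,0,0]]]'
python3 - <<'E'
from tgt import *
delta([.6095,-.0438,.137],down(.142+np.pi/2))
from bench import imaging
import cv2
for n,(x0,y0) in {'scene':(160,90),'top':(200,90)}.items():
    a=imaging.camera(n)['pixels'][y0:y0+130,x0:x0+130]; cv2.imwrite(f'pics/g1{n}.png',cv2.resize(a,None,fx=4.5,fy=4.5,interpolation=cv2.INTER_CUBIC))
E
```

```text
time_s: 3.1
eef_pos: [0.6118, -0.04, 0.2443]
eef_rot: [-0.001, 0.652, 0.758, -0.0]
wrist_force: [-0.5, 0.3, 0.3]
opening: 0.999
t 3.1 pos [ 0.6118 -0.04    0.2443] q [-0.259  0.256  1.491  0.001  1.398 -0.408] F [-0.49  0.31  0.33] op 0.999
shift units [-0.0182 -0.0131  0.5363] turn units [-0.0007 -0.0006  0.0023]
```

View pics/g1scene.png

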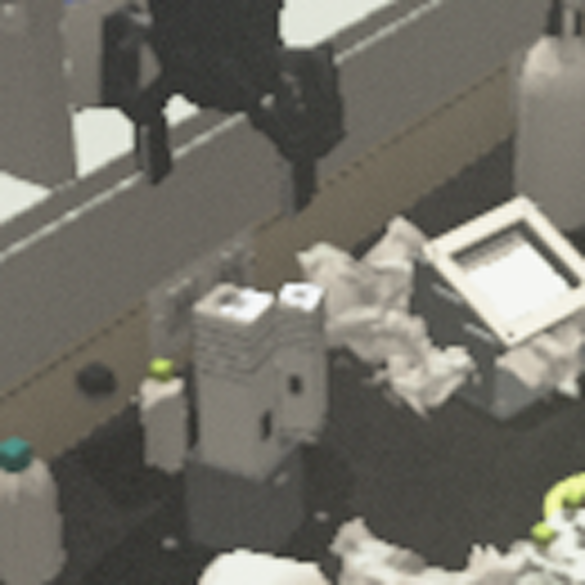

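View pics/g1top.png

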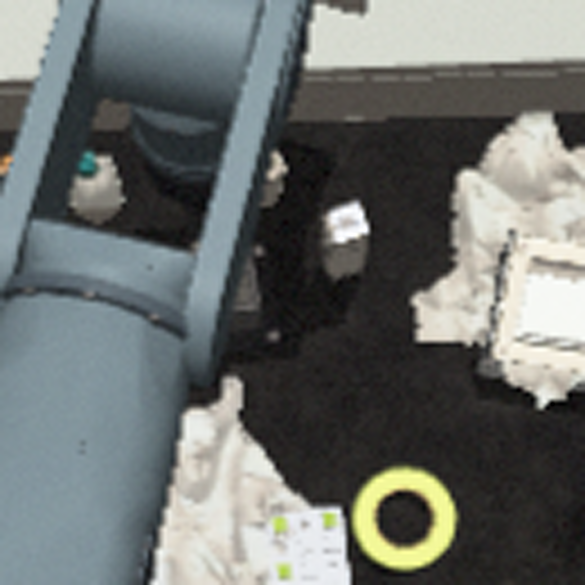

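```bash
python3 -c "
from h import *
print(proj('scene',[[.6118,-.04,.257],[.6118,-.04,.244],[.6095,-.0438,.184]]))"
python3 -m pendant '[[[-0.018,-0.013,0.18,0,0,0.002],[0,0,0.18,0,0,0],[0,0,0.17,0,0,0],[0,0,0,0,0,0]]]'
python3 -c "
from tgt import *
delta([.6095,-.0438,.137],down(.142+np.pi/2))"
```

```text
[[208.92602043 133.87328701]
 [209.15363999 138.21358572]
 [211.68622413 157.1504492 ]]
time_s: 3.7
eef_pos: [0.6233, -0.0481, 0.1569]
eef_rot: [0.014, 0.655, 0.755, 0.007]
wrist_force: [-0.2, -0.7, 0.6]
opening: 1.0
t 3.7 pos [ 0.6233 -0.0481  0.1569] q [-0.267  0.342  1.566  0.001  1.204 -0.409] F [-0.2  -0.69  0.62] op 1.0
shift units [ 0.0322 -0.0682  0.0975] turn units [ 0.009   0.0036 -0.    ]
```

```bash
python3 - <<'E'
from tgt import *
from bench import imaging
import cv2
o,_,_=obs(); print(o['joint_efforts'],o['dq'],o['torque'])
a=imaging.camera('scene')['pixels'];cv2.imwrite('pics/g2.png',cv2.resize(a,(800,600)))
a=a[100:230,150:280]; cv2.imwrite('pics/g2c.png',cv2.resize(a,None,fx=4.5,fy=4.5,interpolation=cv2.INTER_CUBIC))
delta([.6095,-.0438,.137],down(.142+np.pi/2))
E
```

```text
[ -0.1359 -49.5432 -32.6063  -0.0051  -0.5175  -0.0001] [-0.0005 -0.0555 -0.0737  0.0022  0.0149  0.0003] [ 0.0791 -0.0204  0.0473]
t 3.75 pos [ 0.625  -0.0485  0.1594] q [-0.267  0.34   1.563  0.001  1.204 -0.409] F [0.66 0.38 0.64] op 1.0
shift units [ 0.0356 -0.0769  0.1089] turn units [0.0103 0.0042 0.    ]
```

View pics/g2.png

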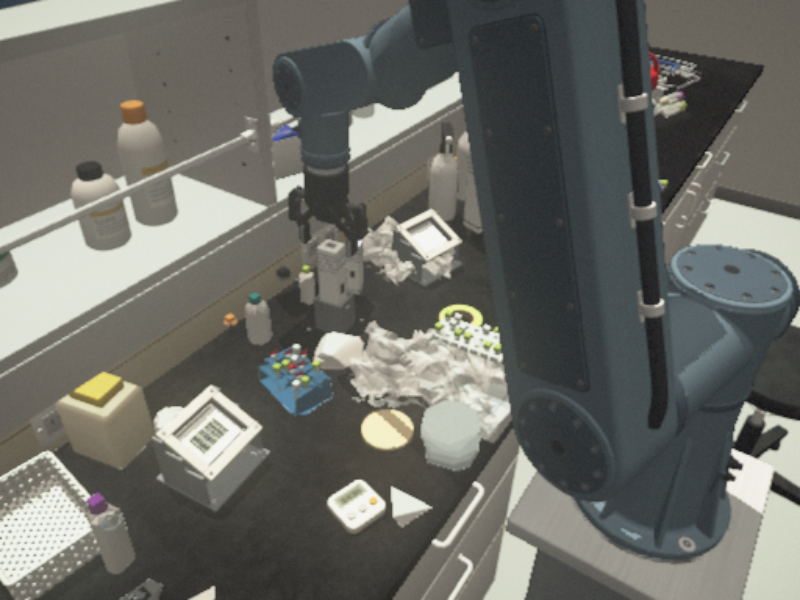

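View pics/g2c.png

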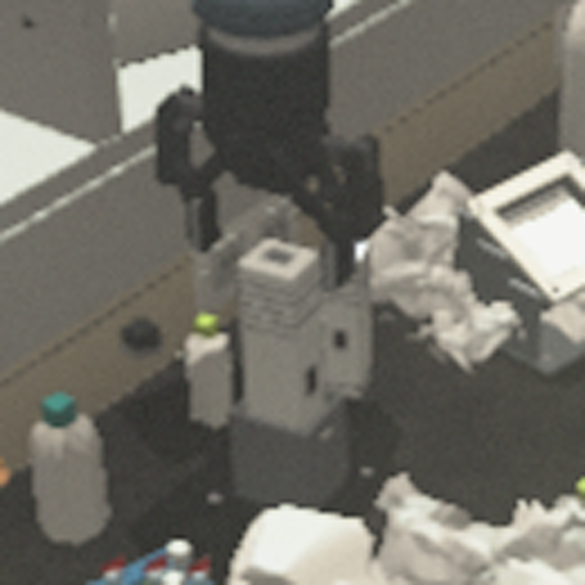

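```bash
python3 -m pendant '[[[0,0,0,0,0,0],[0,0,0,0,0,0]]]'; python3 - <<'E'
from tgt import *
from h import ray
o,_,_=obs(); print(o['joint_efforts'],o['dq'],o['torque'])
delta([.6095,-.0438,.137],down(.142+np.pi/2))
for px in [(250,108),(250,120)]:
  for z in (0,.2,.3,.4): print(px,ray('top',px,z))
E
```

```text
time_s: 4.0
eef_pos: [0.6281, -0.0494, 0.1652]
eef_rot: [0.019, 0.655, 0.755, 0.01]
wrist_force: [-0.3, 0.2, -1.3]
opening: 1.001
[ -0.0357 -50.4611 -33.6079   0.0017  -0.2069  -0.    ] [ 0.0009 -0.0169 -0.0188  0.0002  0.0077  0.0001] [0.0054 0.02   0.0135]
t 4.0 pos [ 0.6281 -0.0494  0.1652] q [-0.267  0.334  1.557  0.001  1.206 -0.409] F [-0.3   0.15 -1.3 ] op 1.001
shift units [ 0.0431 -0.0938  0.1368] turn units [ 0.0128  0.0052 -0.    ]
(250, 108) [ 0.8058 -0.0502  0.    ]
(250, 108) [ 0.7272 -0.0549  0.2   ]
(250, 108) [ 0.6879 -0.0573  0.3   ]
(250, 108) [ 0.6486 -0.0596  0.4   ]
(250, 120) [ 0.7564 -0.049   0.    ]
(250, 120) [ 0.6846 -0.0539  0.2   ]
(250, 120) [ 0.6487 -0.0563  0.3   ]
(250, 120) [ 0.6128 -0.0588  0.4   ]
```

```bash
python3 - <<'E'
import cv2
from bench import imaging
t=cv2.imread("pics/top0.png"); s=cv2.imread("pics/scene0.png")
cv2.imwrite('pics/ts.png',cv2.resize(t[0:130,150:350],None,fx=4,fy=4,interpolation=cv2.INTER_CUBIC))
cv2.imwrite('pics/ss.png',cv2.resize(s[30:190,60:260],None,fx=3.7,fy=3.7,interpolation=cv2.INTER_CUBIC))
n=imaging.camera('top')['pixels']; cv2.imwrite('pics/tn.png',cv2.resize(n[0:260,130:350],None,fx=2.3,fy=2.3,interpolation=cv2.INTER_CUBIC))
n=imaging.camera('scene')['pixels']; cv2.imwrite('pics/sn.png',cv2.resize(n[10:200,120:320],None,fx=3,fy=3,interpolation=cv2.INTER_CUBIC))
E
```

```text
(no output)
```

View pics/ts.png

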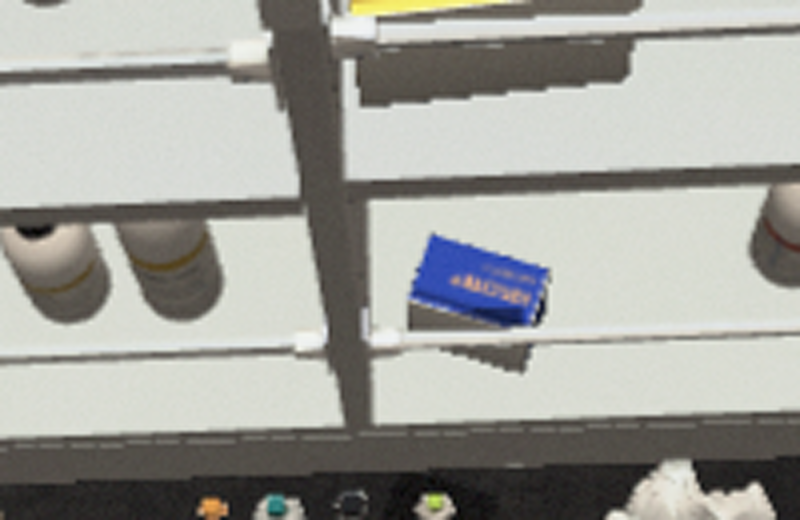

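View pics/ss.png

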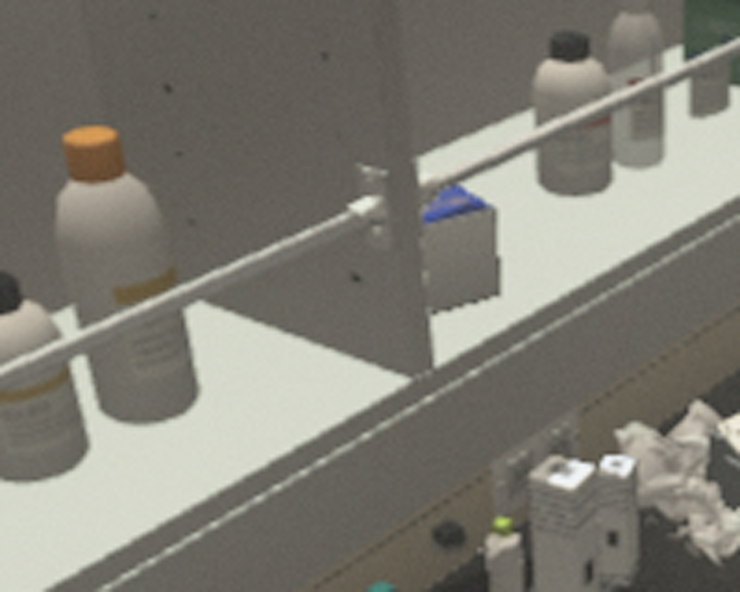

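View pics/tn.png

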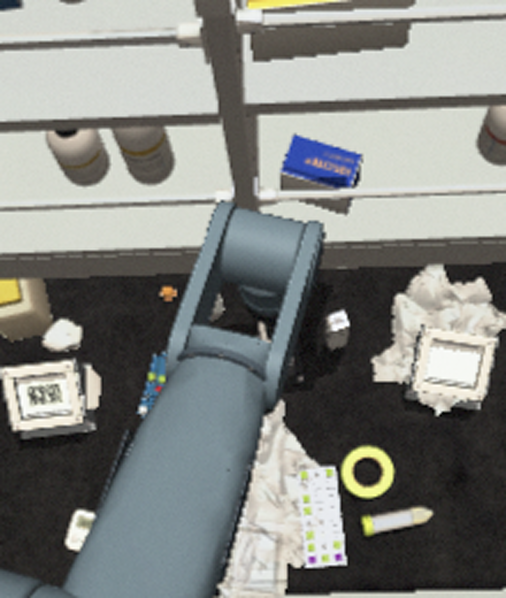

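View pics/sn.png

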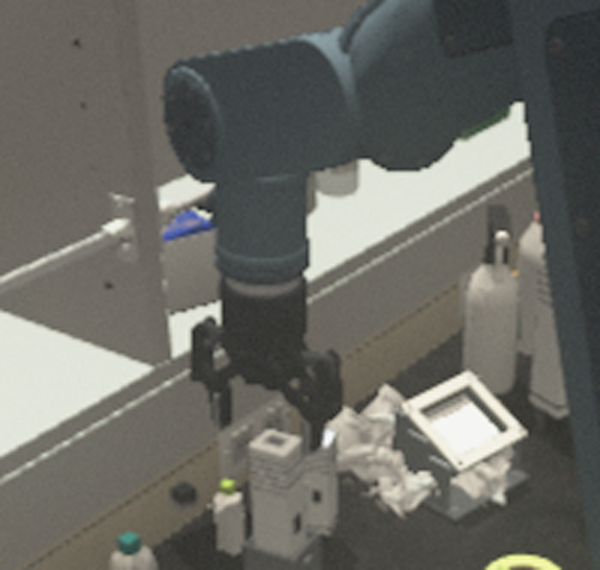

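```bash
python3 - <<'E'
from h import *
def tri(pt,ps):
    s=least_squares(lambda X:np.r_[(proj('top',X)-pt).ravel(),(proj('scene',X)-ps).ravel()],[.6,-.1,.3]); return s.x.round(4),round(s.cost,2)
print('rail knob',tri(uncrop((310,345),150,0,4),uncrop((365,208),60,30,3.7)))
print('divider base front',tri(uncrop((355,428),150,0,4),uncrop((425,372),60,30,3.7)))
print('fork tip L', [tri(uncrop((228,205),130,0,2.3),uncrop((190,q),120,10,3)) for q in (70,110,170)])
print('fork tip R', tri(uncrop((315,222),130,0,2.3),uncrop((190,q),120,10,3)) )if 0 else 0
for z in (.3,.35,.4,.45,.5):print(z,ray('top',uncrop((228,205),130,0,2.3),z),ray('top',uncrop((318,222),130,0,2.3),z))
E
```

```text
rail knob (array([0.7291, 0.007 , 0.3772]), np.float64(0.03))
divider base front (array([ 0.715 , -0.0182,  0.2458]), np.float64(0.01))
fork tip L [(array([ 0.653 , -0.0118,  0.516 ]), np.float64(2.46)), (array([ 0.662 , -0.0124,  0.4854]), np.float64(11.66)), (array([ 0.6763, -0.0135,  0.4366]), np.float64(37.91))]
0.3 [0.75385643 0.00791522 0.3       ] [ 0.72467515 -0.11465308  0.3       ]
0.35 [0.73137275 0.00393336 0.35      ] [ 0.70344809 -0.11335689  0.35      ]
0.4 [ 7.08889080e-01 -4.85032342e-05  4.00000000e-01] [ 0.68222102 -0.11206071  0.4       ]
0.45 [ 0.68640541 -0.00403036  0.45      ] [ 0.66099395 -0.11076452  0.45      ]
0.5 [ 0.66392174 -0.00801222  0.5       ] [ 0.63976689 -0.10946834  0.5       ]
```

```bash
python3 -m pendant '[[[0.043,-0.094,-0.15,0.0128,0.005,0],[0,0,0,0,0,0],[0,0,0,0,0,0]]]'; python3 -c "
from tgt import *
o,_,_=obs(); print(o['joint_efforts'],o['dq'])
delta([.6095,-.0438,.19],down(.142+np.pi/2))"
python3 -m pendant '[[[0,0,0,0,0,0],[0,0,0,0,0,0]]]'; python3 -c "
from tgt import *
o,_,_=obs(); print(o['joint_efforts'],o['dq'])
delta([.6095,-.0438,.19],down(.142+np.pi/2))"
```

```text
time_s: 4.47
eef_pos: [0.6065, -0.043, 0.195]
eef_rot: [-0.0, 0.655, 0.755, -0.0]
wrist_force: [-0.8, 0.5, -0.6]
opening: 0.998
[  0.0412 -49.9084 -35.0223  -0.0039   0.0096   0.0005] [ 0.0004 -0.0182 -0.017   0.0012  0.0069 -0.0008]
t 4.475 pos [ 0.6065 -0.043   0.195 ] q [-0.265  0.286  1.555 -0.001  1.301 -0.407] F [-0.84  0.51 -0.58] op 0.998
shift units [-0.006   0.0144  0.025 ] turn units [-0.0002  0.0002 -0.    ]
time_s: 4.72
eef_pos: [0.6062, -0.043, 0.1937]
eef_rot: [-0.001, 0.655, 0.755, -0.001]
wrist_force: [0.2, -0.3, -0.3]
opening: 0.996
[  0.0225 -49.2714 -34.4608  -0.0025   0.0061   0.    ] [-0.0001  0.0059  0.0028 -0.0008 -0.0029  0.0004]
t 4.725 pos [ 0.6062 -0.043   0.1937] q [-0.266  0.288  1.556 -0.001  1.3   -0.407] F [ 0.23 -0.28 -0.33] op 0.996
shift units [-0.0064  0.0159  0.0186] turn units [-0.0006 -0.     -0.    ]
```

The lower arm fork catches the shelf rail when the tool comes down vertically here. I'll back off and turn the jaws along the wand's y. The hand can then pitch about 18° towards the robot while the pads stay flat on the wand.

```bash
cat >> tgt.py <<'E'
def wandtool(Rw,pitch):  # tool orientation for a wand orientation Rw (3x3) and pitch (rad)
    s,c=np.sin(pitch),np.cos(pitch)
    return Ro.from_matrix(Rw@np.array([[c,0,s],[0,-1,0],[s,0,-c]]))
def Rz(y): return Ro.from_euler('z',y).as_matrix()
HX,HY,HYAW=.6095,-.0438,.142
P=np.radians(18)
def hold(zg,pitch=P): # grasp point above holder at height zg
    R=wandtool(Rz(HYAW),pitch); return np.array([HX,HY,zg])+.019*R.as_matrix()[:,2],R
E
python3 -m pendant '[[[0,0,-0.28,0,0,0.056],[0,0,-0.14,0,0,0.056],[0,0,0,0,0,0.056],[0,0,0,0,0,0.056],[0,0,0,0,0,0.056],[0,0,0,0,0,0.056],[0,0,0,0,0,0.056],[0,0,0,0,0,0.056],[0,0,0,0,0,0.054],[0,0,0,0,0.05,0],[0,0,0,0,0.05,0],[0,0,0,0,0,0]]]'; python3 -c "
from tgt import *
print(hold(.156)[0]);delta(*hold(.156))"
```

```text
time_s: 6.22
eef_pos: [0.6045, -0.0429, 0.2703]
eef_rot: [-0.009, 0.988, 0.039, 0.152]
wrist_force: [-0.2, -0.8, -0.1]
opening: 0.999
[ 0.6153 -0.043   0.1379]
t 6.225 pos [ 0.6045 -0.0429  0.2703] q [-0.335  0.016  1.736  0.141  1.113  1.112] F [-0.22 -0.77 -0.05] op 0.999
shift units [-0.1478  0.0082  0.6472] turn units [ 0.0044  0.0025 -0.0191]
```

```bash
python3 -m pendant '[[[0,0,0,0.004,0.002,-0.019],[-0.05,0.003,0.2,0,0,0],[-0.05,0.003,0.2,0,0,0],[-0.03,0.002,0.16,0,0,0],[0,0,0,0,0,0]]]'; python3 -c "
from tgt import *
delta(*hold(.156))"
```

```text
time_s: 6.85
eef_pos: [0.6204, -0.0455, 0.1575]
eef_rot: [-0.009, 0.986, 0.071, 0.154]
wrist_force: [-0.1, 0.5, 0.3]
opening: 0.996
t 6.85 pos [ 0.6204 -0.0455  0.1575] q [-0.336  0.175  1.805  0.177  0.891  0.997] F [-0.05  0.5   0.27] op 0.996
shift units [-0.0521 -0.0163  0.0862] turn units [0.0009 0.0017 0.001 ]
```

```bash
python3 -m pendant '[[[-0.052,-0.016,0.086,0.001,0.002,0.001],[0,0,0,0,0,0],[0,0,0,0,0,0]]]'; python3 - <<'E'
from tgt import *
from bench import imaging
delta(*hold(.156))
import cv2
a=imaging.camera('scene')['pixels'][60:220,140:300]; cv2.imwrite('pics/g3.png',cv2.resize(a,None,fx=3.7,fy=3.7,interpolation=cv2.INTER_CUBIC))
E
```

```text
time_s: 7.22
eef_pos: [0.6203, -0.0443, 0.1436]
eef_rot: [-0.01, 0.985, 0.071, 0.159]
wrist_force: [0.2, -0.0, 1.1]
opening: 1.002
t 7.225 pos [ 0.6203 -0.0443  0.1436] q [-0.337  0.189  1.824  0.191  0.851  0.984] F [ 0.24 -0.05  1.07] op 1.002
shift units [-0.0313 -0.0102  0.0193] turn units [ 0.0008 -0.0017  0.0006]
```

View pics/g3.png

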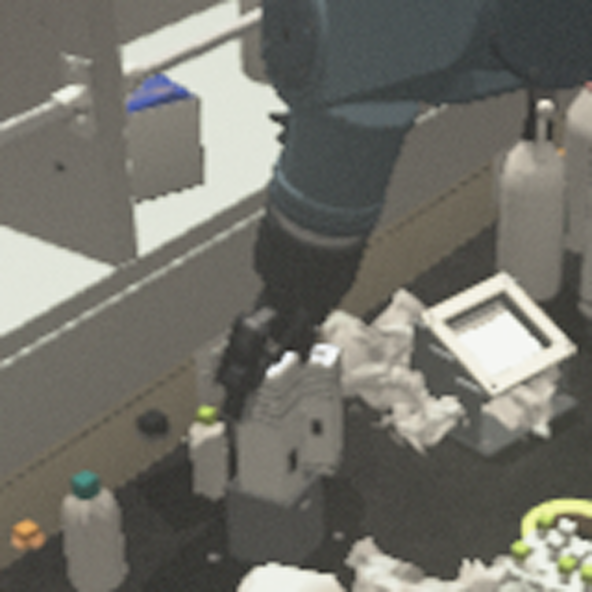

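```bash
python3 -m pendant '[[[-0.031,-0.01,0.019,0,-0.001,0],[0,0,0,0,0,0],[0,0,0,0,0,0]]]'; python3 -c "
from tgt import *
delta(*hold(.156))"
```

```text
time_s: 7.65
eef_pos: [0.6161, -0.0432, 0.14]
eef_rot: [-0.009, 0.985, 0.071, 0.158]
wrist_force: [0.4, -0.2, 0.1]
opening: 0.999
t 7.65 pos [ 0.6161 -0.0432  0.14  ] q [-0.337  0.185  1.837  0.19   0.842  0.983] F [ 0.38 -0.25  0.06] op 0.999
shift units [-0.0066 -0.0019  0.0085] turn units [ 0.0012 -0.0014  0.0008]
```

```bash
python3 -m pendant '[[[0,0,0,0,0,0],[0,0,0,0,0,0],[0,0,0,0,0,0],[0,0,0,0,0,0]]]' 0.3; python3 -m pendant '[[[0,0,0,0,0,0],[0,0,0,0,0,0],[0,0,0,0,0,0],[0,0,0,0,0,0]]]' 1; python3 -c "
from tgt import *
delta(*hold(.156))"
```

```text
time_s: 8.15
eef_pos: [0.6161, -0.0433, 0.1401]
eef_rot: [-0.009, 0.985, 0.071, 0.158]
wrist_force: [-0.5, 0.4, -0.7]
opening: 0.7
time_s: 8.65
eef_pos: [0.6161, -0.0432, 0.1402]
eef_rot: [-0.009, 0.985, 0.071, 0.158]
wrist_force: [-0.2, 0.6, -0.3]
opening: 0.414
t 8.65 pos [ 0.6161 -0.0432  0.1402] q [-0.337  0.185  1.836  0.19   0.842  0.983] F [-0.2   0.64 -0.34] op 0.414
shift units [-0.0072 -0.0016  0.0094] turn units [ 0.0012 -0.0015  0.0008]
```

```bash
python3 - <<'E'
from tgt import *
o,p,R=obs(); np.savez('grasp.npz',p=p,R=R.as_matrix()); M=R.as_matrix(); print(M[2]) 
E
python3 -m pendant '[[[0.031,0,-0.095,0,0,0],[0.031,0,-0.095,0,0,0],[0,0,0,0,0,0]]]'; python3 -c "
from tgt import *
delta(*hold(.30))"
```

```text
[ 0.3134  0.0042 -0.9496]
time_s: 9.02
eef_pos: [0.6144, -0.0428, 0.1788]
eef_rot: [-0.01, 0.985, 0.071, 0.156]
wrist_force: [-0.1, -0.1, -1.4]
opening: 0.412
t 9.025 pos [ 0.6144 -0.0428  0.1788] q [-0.337  0.131  1.81   0.177  0.926  1.003] F [-0.14 -0.08 -1.36] op 0.412
shift units [ 0.1638  0.0031 -0.4892] turn units [ 0.0007 -0.0001  0.0006]
```

```bash
python3 -m pendant '[[[0.055,0.001,-0.163,0,0,0],[0.055,0.001,-0.163,0,0,0],[0.055,0.001,-0.163,0,0,0],[0,0,0,0,0,0]]]'; python3 - <<'E'
from tgt import *
import cv2
from bench import imaging
o,p,R=obs(); print(p,o['wrist_force'])
for n,b in (('scene',(140,20,320,200)),('top',(190,60,320,190))):
    a=imaging.camera(n)['pixels']; cv2.imwrite(f'pics/l_{n}.png',cv2.resize(a[b[1]:b[3],b[0]:b[2]],None,fx=3.3,fy=3.3,interpolation=cv2.INTER_CUBIC))
from h import *
G=np.load('grasp.npz'); Rw0=Rz(HYAW); 
rel_p=G['R'].T@(np.array([HX,HY,.096])-G['p']); rel_R=G['R'].T@Rw0
np.savez('rel.npz',p=rel_p,R=rel_R); print(rel_p)
# feeder targets
Rf=feedR(.082); W=np.array([.5429,.3229,.085])
for h in (.06,.03):
    nose=W+Rf[:,2]*h; mid=nose+.088*Rf[:,2]
    Rt=Rf@rel_R.T; Pt=mid-Rt@rel_p
    print(h,nose,Pt,Rt[:,2]); delta(Pt,Ro.from_matrix(Rt))
E
```

```text
time_s: 9.52
eef_pos: [0.6129, -0.0424, 0.2776]
eef_rot: [-0.012, 0.986, 0.071, 0.152]
wrist_force: [-0.3, -0.5, -1.8]
opening: 0.411
[ 0.6129 -0.0424  0.2776] [-0.3352 -0.5473 -1.8094]
[-0.0202 -0.0005  0.0399]
0.06 [0.5176 0.3208 0.1394] [0.468  0.3164 0.262 ] [ 0.6834  0.0525 -0.7282]
t 9.625 pos [ 0.6107 -0.0417  0.2734] q [-0.337  0.036  1.709  0.155  1.137  1.045] F [-0.14  0.33 -2.82] op 0.414
shift units [-0.4499 -1.874  -0.07  ] turn units [-0.0125  0.1452  0.0158]
0.03 [0.5303 0.3219 0.1122] [0.4806 0.3175 0.2348] [ 0.6834  0.0525 -0.7282]
t 9.625 pos [ 0.6107 -0.0417  0.2734] q [-0.337  0.036  1.709  0.155  1.137  1.045] F [-0.14  0.33 -2.82] op 0.414
shift units [-0.4295 -1.8695  0.0786] turn units [-0.0125  0.1452  0.0158]
```

View pics/l_scene.png

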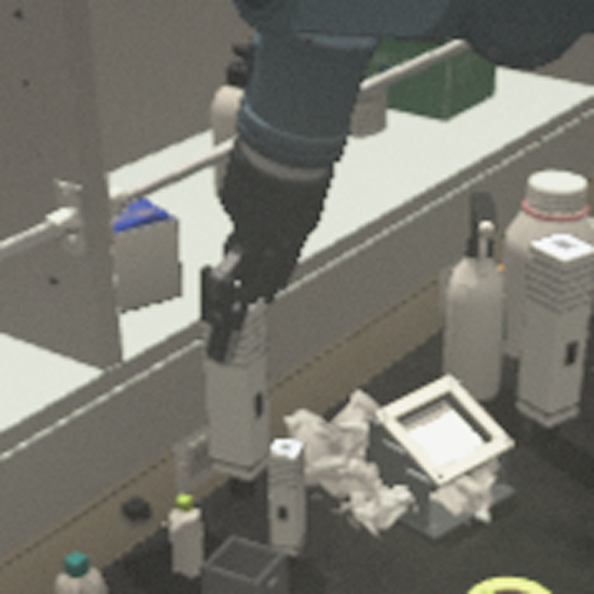

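```bash
python3 -m pendant '[[[-0.064,-0.265,-0.02,0,0,0],[-0.064,-0.265,-0.02,0,0,0],[-0.064,-0.265,-0.02,0,0,0],[-0.064,-0.265,-0.02,0,0,0],[-0.064,-0.265,-0.01,0,0,0],[-0.064,-0.265,0,0,0,0],[-0.064,-0.265,0,0,0,0],[0,0,0,0,0.048,0],[0,0,0,0,0.048,0],[0,0,0,0,0.048,0],[0,0,0,0,0,0]]]'; cat >> tgt.py <<'E'
from h import feedR
def feed(h,yaw=.082,W=(.5429,.3229,.085),dx=0,dy=0):
    Rf=feedR(yaw); g=np.load('rel.npz'); mid=np.array(W)+Rf@np.array([dx,dy,h+.088]); Rt=Rf@g['R'].T
    return mid-Rt@g['p'],Ro.from_matrix(Rt)
E
python3 -c "
from tgt import *
delta(*feed(.05))"
```

```text
time_s: 11.0
eef_pos: [0.4481, 0.3197, 0.2321]
eef_rot: [-0.026, 0.935, 0.068, 0.348]
wrist_force: [-0.3, 1.0, -1.9]
opening: 0.414
t 11.0 pos [0.4481 0.3197 0.2321] q [ 0.557 -0.204  2.153 -0.497  0.579  2.316] F [-0.29  1.   -1.9 ] op 0.414
shift units [ 0.1568  0.0317 -0.0018] turn units [-0.015   0.0131  0.014 ]
```

```bash
python3 -m pendant '[[[0.08,0.016,-0.02,-0.015,0.013,0.014],[0.07,0.015,0,0,0,0],[0,0,0,0,0,0],[0,0,0,0,0,0]]]'; python3 - <<'E'
from tgt import *
import cv2
from bench import imaging
delta(*feed(.05))
for n,b in (('scene',(60,160,240,330)),('top',(110,110,240,210))):
    a=imaging.camera(n)['pixels']; cv2.imwrite(f'pics/f_{n}.png',cv2.resize(a[b[1]:b[3],b[0]:b[2]],None,fx=4,fy=4,interpolation=cv2.INTER_CUBIC))
delta(*feed(.05))
E
```

```text
time_s: 11.5
eef_pos: [0.4689, 0.314, 0.2519]
eef_rot: [-0.01, 0.931, 0.037, 0.362]
wrist_force: [-0.7, -0.6, -1.9]
opening: 0.417
t 11.5 pos [0.4689 0.314  0.2519] q [ 0.563 -0.181  2.103 -0.581  0.625  2.428] F [-0.65 -0.64 -1.9 ] op 0.417
shift units [ 0.0165 -0.0123  0.0078] turn units [ 0.0021  0.0046 -0.0005]
t 11.6 pos [0.4689 0.3142 0.2521] q [ 0.563 -0.181  2.103 -0.582  0.624  2.429] F [ 1.2   0.02 -1.16] op 0.412
shift units [ 0.0156 -0.0114  0.009 ] turn units [ 0.0019  0.0043 -0.0004]
```

View pics/f_scene.png

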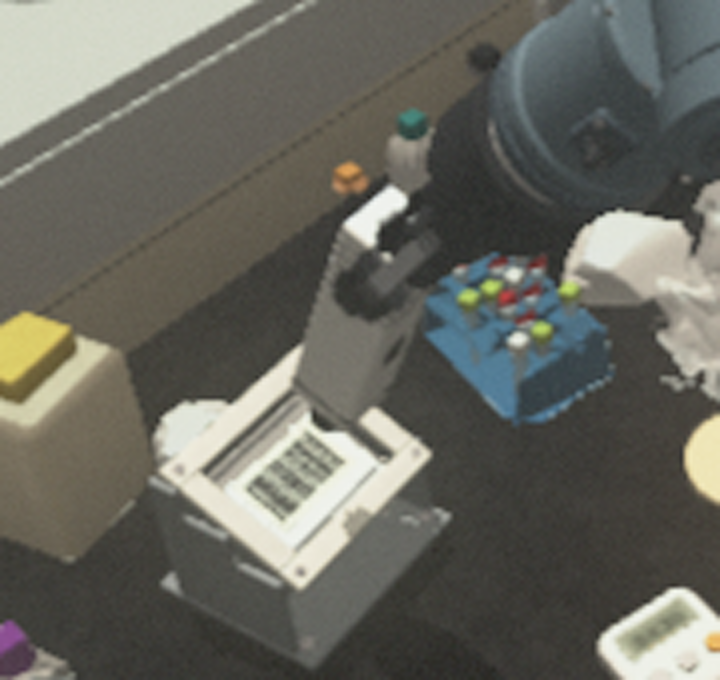

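View pics/f_top.png

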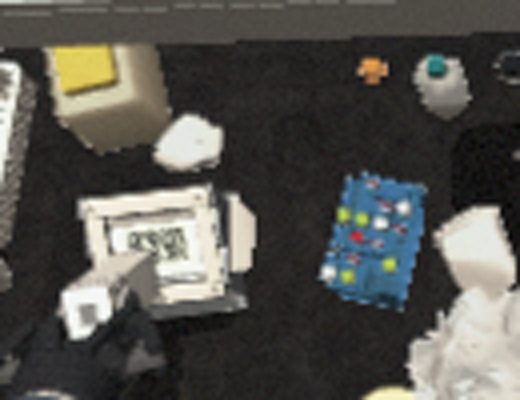

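```bash
cat > ov.py <<'E'
from tgt import *
from h import *
import cv2,sys
from bench import imaging
def overlay(tag,boxes,f=5):
    o,p,R=obs(); g=np.load('rel.npz'); M=R.as_matrix()@g['R']; mid=p+R.as_matrix()@g['p']
    print('wand mid',mid,'nose',mid-.088*M[:,2],'axis',M[:,2])
    Rf=feedR(.082); W=np.array([.5429,.3229,.085]); 
    print('nose in window frame',Rf.T@(mid-.088*M[:,2]-W),'axis in window',Rf.T@M[:,2])
    bx=lambda hx,hy,z:[mid+M@np.array([a*hx,b*hy,z]) for a,b in((1,1),(1,-1),(-1,-1),(-1,1))]
    nose=[mid+M@np.array([.011*np.cos(t),.011*np.sin(t),-.088]) for t in np.linspace(0,6.28,24)]
    win=[W+Rf@[a*.035,b*.041,0] for a,b in((1,1),(1,-1),(-1,-1),(-1,1))]
    for n,b in boxes.items():
        a=imaging.camera(n)['pixels']; im=cv2.resize(a[b[1]:b[3],b[0]:b[2]],None,fx=f,fy=f,interpolation=cv2.INTER_CUBIC)
        cv2.imwrite(f'pics/{tag}_{n}_raw.png',im)
        for poly,c in((bx(.02,.018,.088),(0,0,255)),(bx(.02,.018,-.062),(0,255,0)),(nose,(255,0,255)),(win,(255,255,0))):
            q=((proj(n,np.array(poly))-[b[0],b[1]]+.5)*f-.5).round().astype(int); cv2.polylines(im,[q.reshape(-1,1,2)],True,c,1)
        cv2.imwrite(f'pics/{tag}_{n}.png',im)
E
python3 -c "
from ov import *
overlay('o1',{'scene':(90,190,190,310),'top':(110,140,190,200)})"
```

```text
wand mid [0.4809 0.3153 0.2091] nose [0.5169 0.3178 0.1289] axis [-0.4095 -0.0283  0.9119]
nose in window frame [-0.0053 -0.0029  0.0509] axis in window [0.0134 0.0053 0.9999]
```

View pics/o1_scene.png

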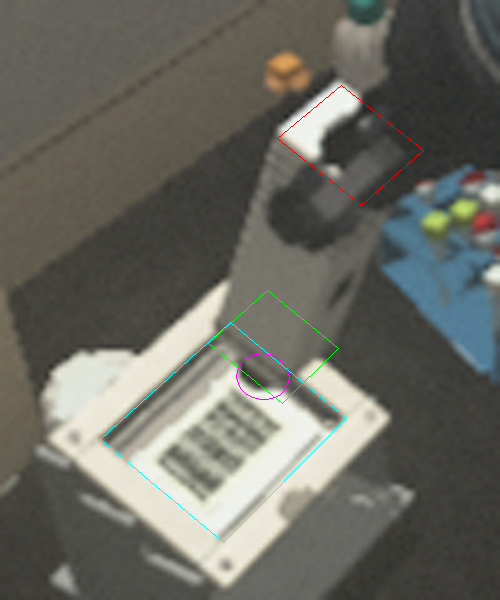

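View pics/o1_top.png

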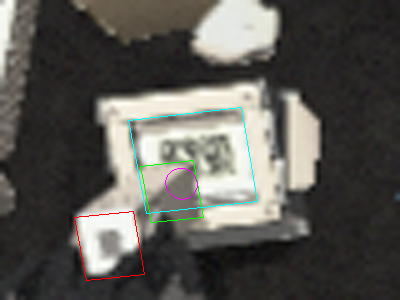

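```bash
python3 -c "
from tgt import *
delta(*feed(.012))"
```

```text
t 11.7 pos [0.4687 0.3143 0.2522] q [ 0.564 -0.182  2.104 -0.583  0.624  2.429] F [ 0.17  0.59 -1.5 ] op 0.409
shift units [-0.0411 -0.0127  0.1911] turn units [ 0.0018  0.0041 -0.0003]
```

```bash
python3 -m pendant '[[[-0.01,-0.006,0.06,0.002,0.004,0],[-0.015,-0.006,0.06,0,0,0],[-0.015,0,0.06,0,0,0],[0,0,0,0,0,0],[0,0,0,0,0,0]]]'; cat > ft.py <<'E'
from ov import *
def ft(n=8):
    F=[];Z=[]
    for i in range(n):
        imaging.camera('top'); o,p,R=obs(); F.append(o['wrist_force'])
    F=np.array(F); Rf=feedR(.082); g=np.load('rel.npz'); M=R.as_matrix()@g['R']; nose=p+R.as_matrix()@g['p']-.088*M[:,2]
    W=np.array([.5429,.3229,.085])
    print('F window frame',(F@Rf).mean(0),'sd',(F@Rf).std(0),'nose',Rf.T@(nose-W)*1000,'axis',Rf.T@M[:,2],'t',o['time_s'])
E
python3 -c "
from ft import *
ft(); delta(*feed(.0))"
```

```text
time_s: 12.32
eef_pos: [0.4875, 0.3182, 0.2186]
eef_rot: [-0.013, 0.929, 0.038, 0.368]
wrist_force: [0.6, 0.9, -2.3]
opening: 0.41
F window frame [-0.7204 -0.0564 -1.3807] sd [0.3634 0.2847 0.36  ] nose [-0.6042  0.396  12.7095] axis [ 0.0009 -0.001   1.    ] t 12.725
t 12.725 pos [0.4875 0.3183 0.2189] q [ 0.545 -0.093  2.109 -0.663  0.525  2.512] F [ 0.09 -0.4  -1.31] op 0.41
shift units [-0.0176  0.0011  0.0611] turn units [-0.0003  0.0003 -0.0001]
```

```bash
python3 -c "
from ov import *
overlay('o2',{'scene':(90,190,190,310),'top':(110,140,190,200)},6)"
```

```text
wand mid [0.5    0.3197 0.1761] nose [0.537  0.3228 0.0963] axis [-0.4203 -0.0355  0.9067]
nose in window frame [-0.0006  0.0004  0.0127] axis in window [ 0.0009 -0.001   1.    ]
```

View pics/o2_scene.png

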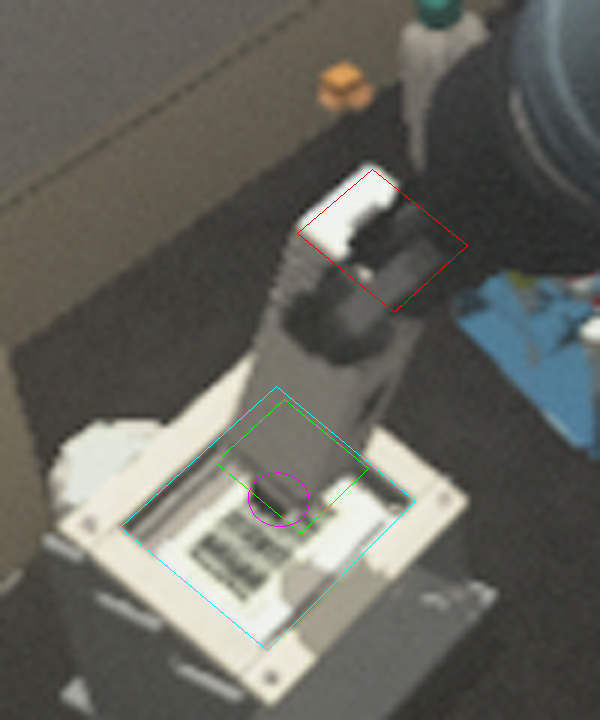

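View pics/o2_top.png

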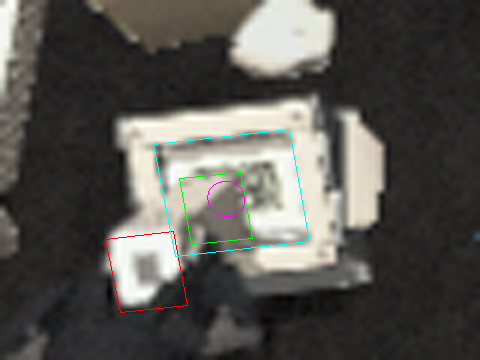

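View pics/o2_scene_raw.png

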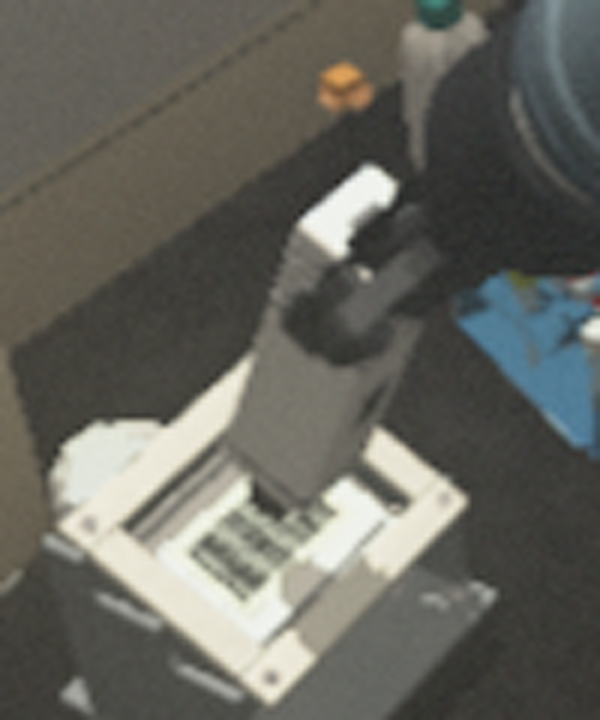

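```bash
python3 -m pendant '[[[-0.012,0.001,0.038,0,0,0],[-0.011,0,0.038,0,0,0],[0,0,0,0,0,0]]]'; python3 -c "
from ft import *
ft(4); delta(*feed(-.006))"
```

```text
time_s: 13.2
eef_pos: [0.4949, 0.3185, 0.2033]
eef_rot: [-0.013, 0.929, 0.038, 0.368]
wrist_force: [0.0, -0.7, -1.9]
opening: 0.415
F window frame [-0.7871  0.385  -2.0532] sd [0.3442 0.2367 0.5664] nose [ 0.3854  0.4585 -3.5409] axis [-0.0002 -0.0016  1.    ] t 13.4
t 13.4 pos [0.4951 0.3189 0.2045] q [ 0.536 -0.055  2.107 -0.699  0.49   2.549] F [ 0.47  0.4  -1.73] op 0.414
shift units [-0.0056  0.0012  0.0111] turn units [-0.0005 -0.     -0.0002]
```

Nothing felt yet at −3.5 mm. From here I'll take 3 mm steps.

```bash
python3 -m pendant '[[[-0.005,0.001,0.014,0,0,0],[0,0,0,0,0,0]]]'; python3 -c "
from ft import *
ft(3)"; python3 -m pendant '[[[-0.005,0,0.014,0,0,0],[0,0,0,0,0,0]]]'; python3 -c "
from ft import *
ft(3)"
```

```text
time_s: 13.65
eef_pos: [0.4964, 0.3189, 0.2021]
eef_rot: [-0.014, 0.929, 0.038, 0.369]
wrist_force: [0.7, -0.6, -2.3]
opening: 0.418
F window frame [-0.7424 -0.123  -1.781 ] sd [0.2247 0.2239 0.3978] nose [ 0.9216  0.5758 -6.1245] axis [-0.0012 -0.0022  1.    ] t 13.8
time_s: 14.05
eef_pos: [0.4978, 0.3192, 0.1996]
eef_rot: [-0.014, 0.928, 0.038, 0.369]
wrist_force: [0.4, -0.2, -2.4]
opening: 0.415
F window frame [-0.7661 -0.2272 -1.7242] sd [0.5185 0.3037 0.1611] nose [ 1.2263  0.7623 -8.9221] axis [-0.0018 -0.0026  1.    ] t 14.2
```

```bash
python3 -m pendant '[[[-0.01,0.002,0.013,-0.001,0.0,0],[0,0,0,0,0,0]]]'; python3 -c "
from ft import *
ft(3)"; python3 -m pendant '[[[-0.006,0.001,0.013,0,0,0],[0,0,0,0,0,0]]]'; python3 -c "
from ft import *
ft(3);delta(*feed(-.017))"
```

```text
time_s: 14.45
eef_pos: [0.4983, 0.3189, 0.1965]
eef_rot: [-0.013, 0.928, 0.038, 0.369]
wrist_force: [0.3, -0.4, -2.0]
opening: 0.414
F window frame [-0.7925  0.0672 -2.1846] sd [0.2956 0.3785 0.1852] nose [  0.5513   0.0909 -11.8738] axis [-0.0025  0.0002  1.    ] t 14.6
time_s: 14.85
eef_pos: [0.4995, 0.319, 0.1942]
eef_rot: [-0.013, 0.928, 0.038, 0.37]
wrist_force: [-0.2, 0.4, -2.5]
opening: 0.414
F window frame [-0.9323  0.1132 -1.5009] sd [0.1003 0.3731 0.4295] nose [  0.6593   0.0886 -14.5539] axis [-0.0032 -0.0002  1.    ] t 15.0
t 15.0 pos [0.4996 0.3191 0.1945] q [ 0.533 -0.027  2.107 -0.738  0.467  2.59 ] F [-0.5  -0.39 -1.31] op 0.415
shift units [-0.005   0.0002  0.0113] turn units [ 0.0001 -0.001  -0.0005]
```

```bash
python3 -m pendant '[[[-0.006,0,0.013,0,-0.001,0],[0,0,0,0,0,0]]]'; python3 -c "
from ft import *
ft(3)"; python3 -m pendant '[[[-0.005,0,0.01,0,0,0],[0,0,0,0,0,0]]]'; python3 -c "
from ft import *
ft(3);delta(*feed(-.022))"
```

```text
time_s: 15.25
eef_pos: [0.5007, 0.3193, 0.192]
eef_rot: [-0.013, 0.929, 0.038, 0.369]
wrist_force: [-0.8, -0.5, -0.1]
opening: 0.411
F window frame [-1.0256  0.385  -1.0255] sd [0.1084 0.4089 0.2917] nose [  0.1267   0.2155 -17.2664] axis [-0.0003 -0.0004  1.    ] t 15.4
time_s: 15.65
eef_pos: [0.5015, 0.3194, 0.1902]
eef_rot: [-0.013, 0.929, 0.038, 0.369]
wrist_force: [-1.4, -0.4, 0.3]
opening: 0.417
F window frame [-1.1683 -0.6693  1.3239] sd [0.358  0.462  0.0786] nose [  0.2307   0.2884 -19.2194] axis [-0.001  -0.0005  1.    ] t 15.8
t 15.8 pos [0.5014 0.3194 0.1902] q [ 0.53  -0.016  2.106 -0.745  0.459  2.597] F [-2.01 -0.97  0.61] op 0.417
shift units [-0.0049  0.001   0.0131] turn units [-0.     -0.0003 -0.0005]
```

```bash
python3 -m pendant '[[[-0.006,0,0.016,0,0,0],[0,0,0,0,0,0]]]'; python3 -c "
from ft import *
ft(4);delta(*feed(-.0227))"
```

```text
time_s: 16.05
eef_pos: [0.5029, 0.3196, 0.1872]
eef_rot: [-0.013, 0.929, 0.038, 0.369]
wrist_force: [-3.5, 0.1, 3.5]
opening: 0.41
F window frame [-1.166  -0.7888  3.9667] sd [0.6057 0.5222 0.2638] nose [  0.3227   0.3286 -22.4228] axis [-0.0015 -0.0006  1.    ] t 16.25
t 16.25 pos [0.5028 0.3195 0.1873] q [ 0.529 -0.008  2.105 -0.755  0.453  2.608] F [-2.22 -0.37  3.59] op 0.413
shift units [-0.001   0.0012  0.0012] turn units [-0.     -0.0005 -0.0005]
```

```bash
python3 -m pendant '[[[0,0,0,0,0,0],[0,0,0,0,0,0],[0,0,0,0,0,0],[0,0,0,0,0,0],[0,0,0,0,0,0],[0,0,0,0,0,0],[0,0,0,0,0,0],[0,0,0,0,0,0]]]'; python3 -c "
from ft import *
ft(4);overlay('o3',{'scene':(90,190,190,310),'top':(110,140,190,200)},6)"
```

```text
time_s: 17.25
eef_pos: [0.5028, 0.3195, 0.1875]
eef_rot: [-0.013, 0.929, 0.038, 0.369]
wrist_force: [-3.1, -1.4, 1.1]
opening: 0.415
F window frame [-2.0555 -0.9131  3.6898] sd [0.4946 0.4733 0.6097] nose [  0.3279   0.2974 -22.332 ] axis [-0.0015 -0.0005  1.    ] t 17.45
wand mid [0.5154 0.3209 0.1446] nose [0.5526 0.324  0.0649] axis [-0.4225 -0.0352  0.9057]
nose in window frame [ 0.0003  0.0003 -0.0223] axis in window [-0.0015 -0.0005  1.    ]
```

View pics/o3_scene.png

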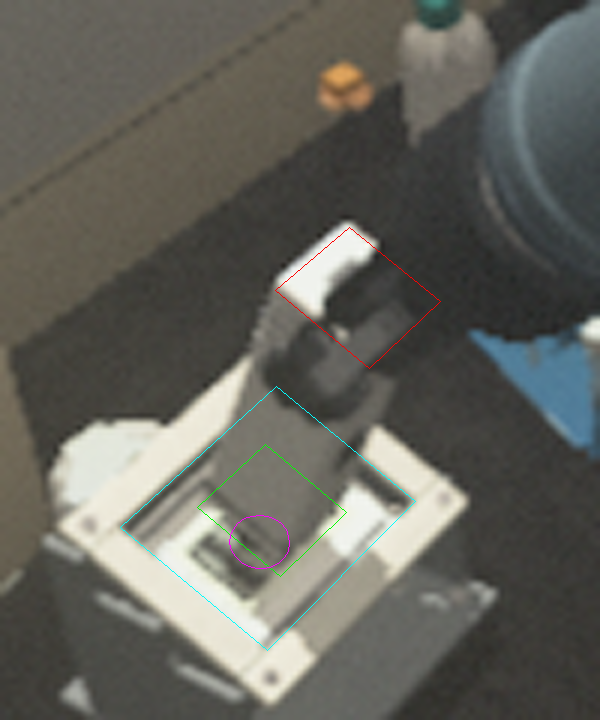

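View pics/o3_top.png

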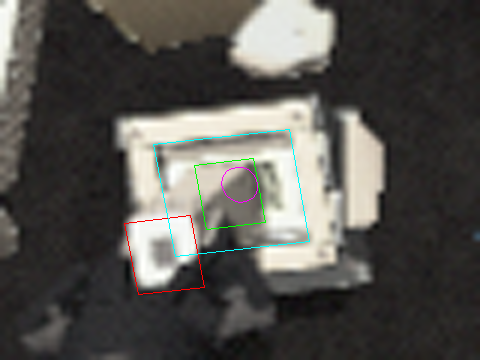

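```bash
python3 -c "
from h import *
Rf=feedR(.082); W=np.array([.5429,.3229,.085])
for dx,dy in((0,0),(.003,0),(0,.003)): print(proj('scene',W+Rf@[dx,dy,-.0168]),proj('top',W+Rf@[dx,dy,-.0168]))
print(uncrop([(190,292),(250,345),(355,248),(298,200)],95,240,7).mean(0), uncrop([(212,285),(365,268),(375,350),(235,365)],125,145,12).mean(0))
"
```

```text
[[133.46646238 278.66862958]] [[149.22733856 170.69864006]]
[[132.45656853 277.82836066]] [[149.08138953 169.90341565]]
[[132.54955986 279.54951224]] [[148.41545198 170.78929449]]
[133.60714286 278.32142857] [149.27083333 170.95833333]
```

```bash
python3 -m pendant '[[[0,0,0,0,0,0],[0,0,0,0,0,0],[0,0,0,0,0,0],[0,0,0,0,0,0],[0,0,0,0,0,0]]]'; python3 -c "
from ft import *
ft(2);delta(*feed(.06))"
```

```text
time_s: 18.18
eef_pos: [0.5028, 0.3195, 0.1874]
eef_rot: [-0.013, 0.929, 0.038, 0.369]
wrist_force: [-3.5, -1.0, 1.8]
opening: 0.417
F window frame [-1.6071 -1.0202  3.3904] sd [0.4597 0.3084 0.125 ] nose [  0.3573   0.321  -22.3131] axis [-0.0016 -0.0005  1.    ] t 18.275
t 18.275 pos [0.5028 0.3195 0.1874] q [ 0.529 -0.008  2.105 -0.755  0.453  2.608] F [-3.13 -1.59  2.09] op 0.417
shift units [ 0.1289  0.0027 -0.3908] turn units [-0.     -0.0005 -0.0005]
```

Contact held steady for about 2 s at roughly 5.5 N. Now retracting.

```bash
python3 -m pendant '[[[0.032,0,-0.098,0,0,0],[0.054,0,-0.16,0,0,0],[0.054,0,-0.16,0,0,0],[0,0,0,0,0,0]]]'; python3 -c "
from tgt import *
g=np.load('rel.npz')
def hw(nz):
    Rt=Rz(HYAW)@g['R'].T; mid=np.array([HX,HY,nz+.088]); return mid-Rt@g['p'],Ro.from_matrix(Rt)
print(hw(.15)[0]); delta(*hw(.15))"
cat >> tgt.py <<'E'
def hw(nz,dx=0,dy=0):
    g=np.load('rel.npz'); Rt=Rz(HYAW)@g['R'].T; mid=np.array([HX+dx,HY+dy,nz+.088]); return mid-Rt@g['p'],Ro.from_matrix(Rt)
E
```

```text
time_s: 18.77
eef_pos: [0.4645, 0.3164, 0.2669]
eef_rot: [-0.013, 0.929, 0.038, 0.367]
wrist_force: [0.3, -0.5, -1.6]
opening: 0.408
[ 0.6161 -0.0432  0.2822]
t 18.775 pos [0.4645 0.3164 0.2669] q [ 0.573 -0.211  2.1   -0.573  0.645  2.419] F [ 0.26 -0.51 -1.63] op 0.408
shift units [0.4949 1.8526 0.3674] turn units [ 0.0101 -0.1379 -0.0176]
```

```bash
python3 -m pendant '[[[0,0,-0.1,0.003,-0.046,-0.006],[0,0,0,0.003,-0.046,-0.006],[0,0,0,0.003,-0.046,-0.006],[0,0,0,0,0,0]]]'; python3 -c "
from tgt import *
delta(*hw(.16))"
```

```text
time_s: 19.27
eef_pos: [0.4493, 0.3136, 0.2744]
eef_rot: [-0.005, 0.986, 0.072, 0.149]
wrist_force: [-0.1, 0.1, -2.0]
opening: 0.414
t 19.275 pos [0.4493 0.3136 0.2744] q [ 0.451 -0.092  1.831 -0.11   1.122  1.911] F [-0.14  0.1  -1.96] op 0.414
shift units [0.5656 1.8857 0.1023] turn units [0.0019 0.0063 0.0007]
```

```bash
python3 -m pendant '[[[0.079,0.265,0.014,0,0.003,0],[0.079,0.265,0.014,0,0.003,0],[0.079,0.265,0.014,0,0,0],[0.079,0.265,0.014,0,0,0],[0.079,0.265,0.014,0,0,0],[0.079,0.265,0.014,0,0,0],[0.079,0.265,0.014,0,0,0],[0,0,0,0,0,0],[0,0,0,0,0,0]]]'; python3 -c "
from tgt import *
delta(*hw(.12))"
```

```text
time_s: 20.4
eef_pos: [0.6076, -0.0495, 0.2755]
eef_rot: [0.001, 0.986, 0.067, 0.154]
wrist_force: [-0.7, -0.4, -2.2]
opening: 0.417
t 20.4 pos [ 0.6076 -0.0495  0.2755] q [-0.339  0.017  1.726  0.132  1.115  1.055] F [-0.73 -0.38 -2.22] op 0.417
shift units [ 0.0092 -0.0286  0.1245] turn units [ 0.0069  0.0031 -0.0016]
```

```bash
python3 -m pendant '[[[0.01,-0.028,0.03,0.007,0.003,-0.002],[0,0,0.08,0,0,0],[0,0,0,0,0,0],[0,0,0,0,0,0]]]'; python3 -c "
from tgt import *
delta(*hw(.10))"
```

```text
time_s: 20.9
eef_pos: [0.6142, -0.0383, 0.2514]
eef_rot: [-0.01, 0.985, 0.074, 0.157]
wrist_force: [0.1, 0.2, -2.0]
opening: 0.412
t 20.9 pos [ 0.6142 -0.0383  0.2514] q [-0.33   0.05   1.743  0.162  1.07   1.033] F [ 0.08  0.19 -2.03] op 0.412
shift units [-0.0243  0.0251  0.0935] turn units [-0.001   0.0006  0.0016]
```

```bash
python3 -m pendant '[[[0.005,0.025,0,-0.001,0.0,0.001],[0,0,0,0,0,0],[0,0,0,0,0,0]]]'; python3 - <<'E'
from ov import *
delta(*hw(.10))
o,p,R=obs(); g=np.load('rel.npz'); M=R.as_matrix()@g['R']; mid=p+R.as_matrix()@g['p']; print('axis',M[:,2],'x',M[:,0])
H=np.array([HX,HY,0]); Rh=Rz(HYAW)
for n,b in {'scene':(160,120,260,230),'top':(210,110,290,180)}.items():
    f=6 if n=='scene' else 8
    im=cv2.resize(imaging.camera(n)['pixels'][b[1]:b[3],b[0]:b[2]],None,fx=f,fy=f,interpolation=cv2.INTER_CUBIC); cv2.imwrite(f'pics/h1_{n}_raw.png',im)
    bx=lambda c,M,hx,hy,z:[c+M@np.array([a*hx,d*hy,z]) for a,d in((1,1),(1,-1),(-1,-1),(-1,1))]
    for poly,c in((bx(mid,M,.02,.018,.088),(0,0,255)),(bx(mid,M,.02,.018,-.062),(0,255,0)),(bx(H,Rh,.029,.027,.075),(255,255,0)),(bx(H,Rh,.023,.021,.075),(255,255,0))):
        q=((proj(n,np.array(poly))-[b[0],b[1]]+.5)*f-.5).round().astype(int); cv2.polylines(im,[q.reshape(-1,1,2)],True,c,1)
    cv2.imwrite(f'pics/h1_{n}.png',im)
E
```

```text
time_s: 21.28
eef_pos: [0.6164, -0.0436, 0.2528]
eef_rot: [-0.009, 0.985, 0.072, 0.158]
wrist_force: [0.3, 0.2, -1.9]
opening: 0.417
t 21.275 pos [ 0.6164 -0.0436  0.2528] q [-0.337  0.053  1.737  0.16   1.07   1.031] F [ 0.28  0.21 -1.92] op 0.417
shift units [-0.0333 -0.0028  0.0974] turn units [0.0003 0.0002 0.0007]
axis [0.0004 0.0017 1.    ] x [ 0.9897  0.1432 -0.0007]
```

View pics/h1_scene.png

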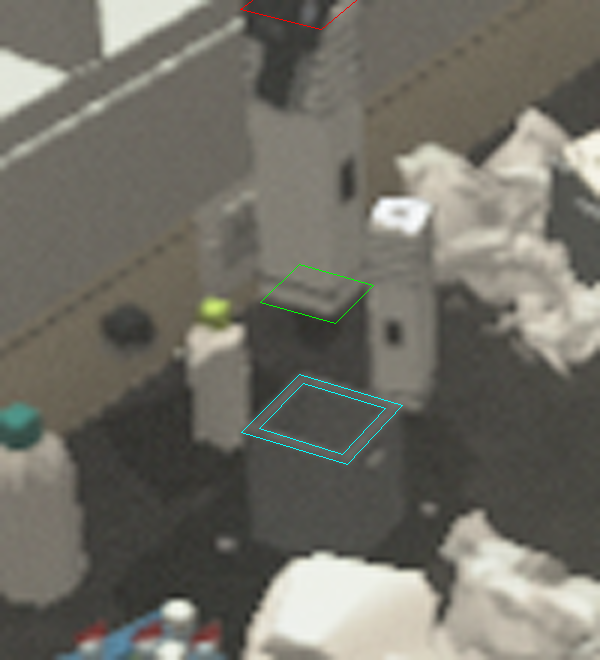

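View pics/h1_top.png

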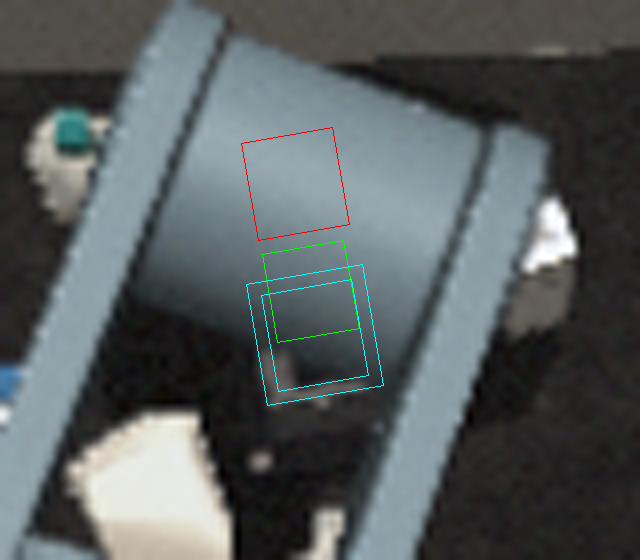

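```bash
python3 -m pendant '[[[-0.05,-0.003,0.14,0,0,0],[-0.05,0,0.14,0,0,0],[0,0,0,0,0,0],[0,0,0,0,0,0]]]'; python3 -c "
from tgt import *
delta(*hw(.055))"
```

```text
time_s: 21.88
eef_pos: [0.6164, -0.0441, 0.1948]
eef_rot: [-0.008, 0.984, 0.072, 0.16]
wrist_force: [-0.3, 0.1, -1.3]
opening: 0.415
t 21.875 pos [ 0.6164 -0.0441  0.1948] q [-0.338  0.112  1.798  0.173  0.949  1.006] F [-0.26  0.1  -1.33] op 0.415
shift units [-0.0128 -0.0053  0.036 ] turn units [ 0.0009 -0.001   0.0008]
```

```bash
python3 -m pendant '[[[-0.016,-0.005,0.042,0.001,-0.001,0.001],[-0.015,0,0.042,0,0,0],[0,0,0,0,0,0]]]'; python3 - <<'E'
from tgt import *
import cv2
from bench import imaging
delta(*hw(.03))
b=(160,120,260,230); cv2.imwrite('pics/h2.png',cv2.resize(imaging.camera('scene')['pixels'][b[1]:b[3],b[0]:b[2]],None,fx=6,fy=6,interpolation=cv2.INTER_CUBIC))
E
```

```text
time_s: 22.25
eef_pos: [0.6173, -0.0438, 0.1793]
eef_rot: [-0.009, 0.984, 0.071, 0.161]
wrist_force: [-1.9, -0.4, -3.3]
opening: 0.413
t 22.25 pos [ 0.6173 -0.0438  0.1793] q [-0.337  0.132  1.809  0.18   0.917  1.001] F [-1.91 -0.37 -3.35] op 0.413
shift units [-0.0324 -0.0045  0.0795] turn units [ 0.0005 -0.0013 -0.0001]
```

View pics/h2.png

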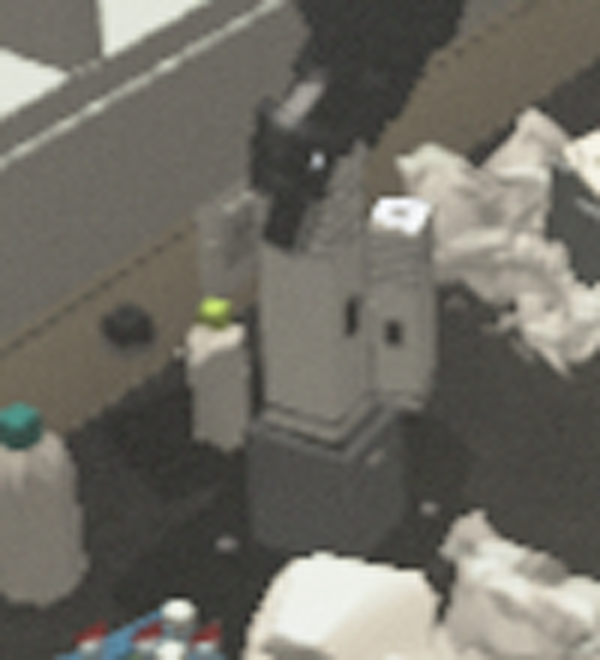

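```bash
python3 -m pendant '[[[-0.012,-0.004,0.004,0,-0.001,0],[-0.012,0,0.036,0,0,0],[0,0,0,0,0,0]]]'; python3 - <<'E'
from tgt import *
delta(*hw(.03))
from bench import imaging
F=[]
for i in range(4): imaging.camera('top'); F.append(obs()[0]['wrist_force'])
print(np.mean(F,0)); delta(*hw(.03))
E
```

```text
time_s: 22.68
eef_pos: [0.6155, -0.0433, 0.1701]
eef_rot: [-0.008, 0.985, 0.071, 0.16]
wrist_force: [-0.0, 0.2, -1.6]
opening: 0.41
t 22.675 pos [ 0.6155 -0.0433  0.1701] q [-0.337  0.141  1.819  0.18   0.9    0.998] F [-0.01  0.24 -1.56] op 0.41
shift units [-0.0096 -0.0004  0.0386] turn units [ 0.0006 -0.0007 -0.0001]
[ 0.2658  0.105  -1.7891]
t 22.875 pos [ 0.6162 -0.0435  0.1713] q [-0.337  0.14   1.818  0.18   0.9    0.998] F [ 0.4  -0.07 -2.32] op 0.413
shift units [-0.0144 -0.0022  0.0431] turn units [ 0.0009 -0.0012  0.    ]
```

```bash
python3 -m pendant '[[[-0.014,-0.002,0.038,0,-0.001,0],[-0.014,0,0.038,0,0,0],[-0.013,0,0.035,0,0,0],[0,0,0,0,0,0]]]'; python3 - <<'E'
from tgt import *
from bench import imaging
F=[]
for i in range(4): imaging.camera('top'); F.append(obs()[0]['wrist_force'])
print(np.mean(F,0)); delta(*hw(.008))
E
```

```text
time_s: 23.38
eef_pos: [0.6151, -0.0433, 0.1456]
eef_rot: [-0.008, 0.985, 0.071, 0.158]
wrist_force: [0.3, -0.9, -1.8]
opening: 0.412
[ 0.1406  0.2116 -1.8435]
t 23.575 pos [ 0.6161 -0.0436  0.1472] q [-0.336  0.173  1.834  0.185  0.852  0.989] F [-0.3   0.3  -0.97] op 0.415
shift units [-0.0105 -0.0025  0.0335] turn units [ 0.0011 -0.0007  0.0001]
```

```bash
python3 -m pendant '[[[-0.007,-0.002,0.021,0,0,0],[0,0,0,0,0,0]]]';python3 -m pendant '[[[-0.004,0,0.012,0,0,0],[0,0,0,0,0,0]]]'; python3 - <<'E'
from tgt import *
from bench import imaging
F=[]
for i in range(4): imaging.camera('top'); F.append(obs()[0]['wrist_force'])
print(np.mean(F,0)); delta(*hw(.008))
E
```

```text
time_s: 23.82
eef_pos: [0.6163, -0.0433, 0.143]
eef_rot: [-0.007, 0.985, 0.071, 0.16]
wrist_force: [-0.4, -0.2, -2.1]
opening: 0.412
time_s: 24.08
eef_pos: [0.6165, -0.0434, 0.1405]
eef_rot: [-0.007, 0.984, 0.071, 0.16]
wrist_force: [-0.3, 1.2, -1.9]
opening: 0.412
[ 0.0656 -0.4476 -1.9246]
t 24.275 pos [ 0.6166 -0.0434  0.1408] q [-0.335  0.183  1.839  0.188  0.837  0.986] F [ 1.09  0.   -2.03] op 0.413
shift units [-0.0031 -0.0017  0.0022] turn units [ 0.0014 -0.0012  0.0002]
```

```bash
python3 -m pendant '[[[-0.004,-0.001,0.008,0.001,-0.001,0],[0,0,0,0,0,0]]]'; python3 - <<'E'
from tgt import *
from bench import imaging
F=[]
for i in range(4): imaging.camera('top'); F.append(obs()[0]['wrist_force'])
print(np.mean(F,0)); delta(*hw(.008))
E
```

```text
time_s: 24.52
eef_pos: [0.6172, -0.0435, 0.1403]
eef_rot: [-0.008, 0.985, 0.071, 0.16]
wrist_force: [-0.3, -0.2, -1.2]
opening: 0.417
[-0.0452  0.4924 -0.5779]
t 24.725 pos [ 0.6172 -0.0435  0.1402] q [-0.336  0.186  1.836  0.19   0.839  0.983] F [-0.6   0.96 -0.01] op 0.418
shift units [-0.0049 -0.0024 -0.0014] turn units [ 0.0006 -0.0008  0.0002]
```

```bash
python3 -m pendant '[[[0,0,0,0,0,0],[0,0,0,0,0,0],[0,0,0,0,0,0],[0,0,0,0,0,0],[0,0,0,0,0,0],[0,0,0,0,0,0]]]' 0; python3 -m pendant '[[[0,0,-0.1,0,0,0],[0,0,-0.2,0,0,0],[0,0,-0.25,0,0,0],[0,0,-0.25,0,0,0],[0,0,0,0,0,0]]]'; python3 - <<'E'
from tgt import *
import cv2
from bench import imaging
delta(*hw(.008))
for n,b in {'scene':(160,120,260,230),'top':(210,110,290,180)}.items():
    cv2.imwrite(f'pics/e_{n}.png',cv2.resize(imaging.camera(n)['pixels'][b[1]:b[3],b[0]:b[2]],None,fx=6,fy=6,interpolation=cv2.INTER_CUBIC))
E
```

```text
time_s: 25.48
eef_pos: [0.6177, -0.0437, 0.1407]
eef_rot: [-0.008, 0.984, 0.071, 0.16]
wrist_force: [-0.8, -0.5, -0.4]
opening: 1.0
time_s: 26.1
eef_pos: [0.5656, -0.05, 0.2963]
eef_rot: [-0.008, 0.985, 0.071, 0.16]
wrist_force: [0.1, -0.3, -0.4]
opening: 1.0
t 26.1 pos [ 0.5656 -0.05    0.2963] q [-0.387 -0.102  1.8    0.169  1.166  0.995] F [ 0.11 -0.32 -0.35] op 1.0
shift units [-0.0046 -0.0028  0.8209] turn units [ 0.0006 -0.0007  0.0002]
```

View pics/e_scene.png

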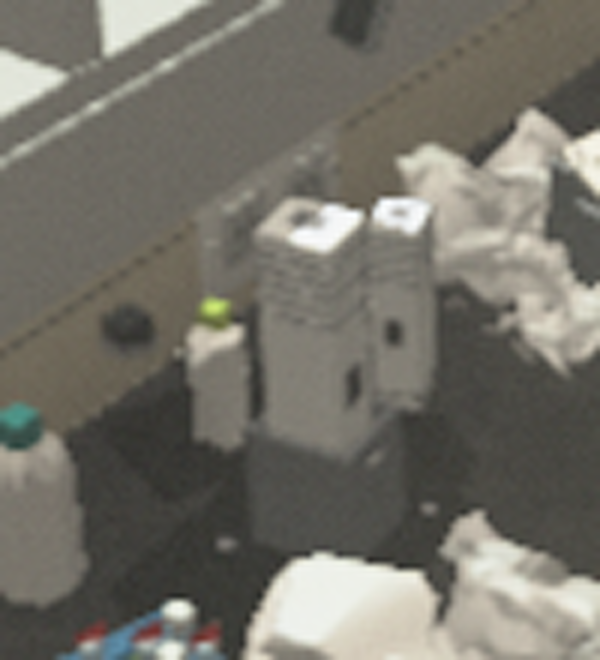

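View pics/e_top.png

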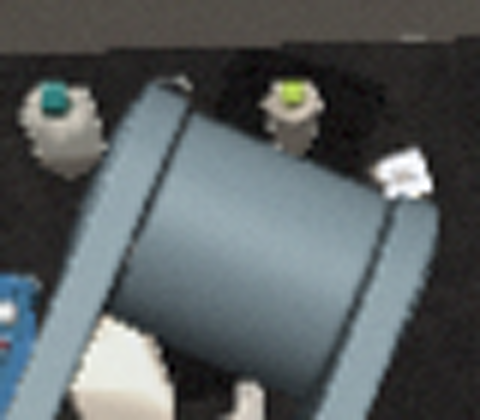

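```bash
python3 - <<'E'
import cv2,numpy as np
from bench import imaging
a=cv2.imread('pics/scene0.png'); b=imaging.camera('scene')['pixels']
cr=lambda im:cv2.resize(im[145:220,195:245],None,fx=7,fy=7,interpolation=cv2.INTER_CUBIC)
cv2.imwrite('pics/cmp.png',np.hstack([cr(a),cr(b)]))
g=lambda im:cv2.cvtColor(im,cv2.COLOR_BGR2GRAY).astype(np.float32)
w=lambda im:g(im)[150:190,201:222].copy()
print(cv2.phaseCorrelate(w(a),w(b)))
E
```

```text
((0.04619894310807915, -0.1403746906335499), 1.0202090526620546)
```

View pics/cmp.png

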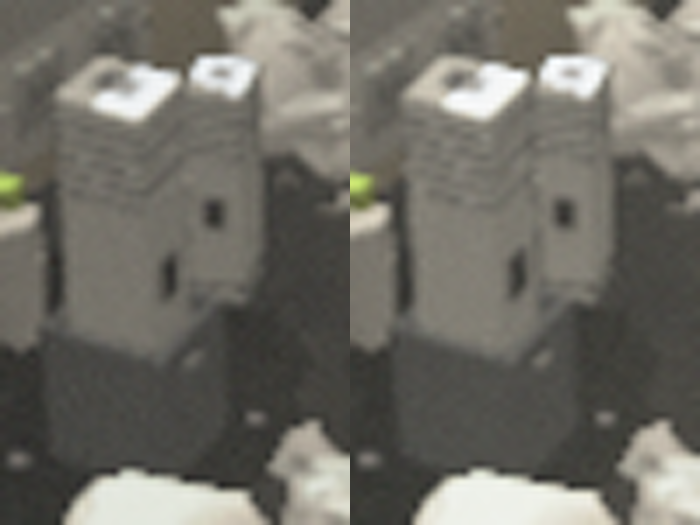

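The wand's image matches the start picture to about 0.1 px, so it is fully home, and the gripper is clear.

```bash
python3 -m pendant '[[[0,0,-0.1,0,0,0],[0,0,0,0,0,0],[0,0,0,0,0,0]]]'; python3 -c "
from bench import ctrl
print(ctrl.hand_in())"
```

```text
time_s: 26.62
eef_pos: [0.5557, -0.0488, 0.3022]
eef_rot: [-0.013, 0.986, 0.071, 0.15]
wrist_force: [-0.0, -0.4, -0.1]
opening: 1.001
the job is handed in; nothing more can be done
None
```

I took the middle-sized wand out of the holder, scanned the label, put the wand back upright and fully home, let go, and handed the job in at about 26.6 s.

- **Scan:** I felt the label about 17 mm behind the frame's front. The nose went in about 5.5–6 mm, judged by a press of 5–6 N, and I held it still for about 2 s. By calculation the nose was within about 0.5 mm and 0.1° of centred and square. In the pictures the label's middle fell within about 1 mm of where I was aiming.
- **Return:** The wrist force rose as the wand came to rest on the ledge. After release, the picture of the wand matched the start picture to about 0.1 px. The gripper was clear, with no force showing on it. I compared only the wand and the things next to it with the start, not the whole worktop.
- **One unplanned contact:** On my first try at gripping the wand, with the hand straight down, the arm met something for about 0.7 s, most likely the shelf rail. The wrist force stayed near zero, so I don't know how hard the arm itself pressed. The joint torques moved only by about 1–2 N m. I backed off and gripped with the hand tilted 18° instead, and the pictures showed nothing moved there.

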